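# Hang the spent-vial pail on the spring-gate hook

## Robot

A 7-joint arm with a two-finger parallel gripper is mounted at the origin on the work surface. World frame = base frame: x ahead of the robot, y to its left, z up, the work surface at z = 0. Lengths are in mm, angles in rad, forces in N, time in s.
With the tool pointing down it reaches from about 425 to 825 mm from the base axis. Payload 3.6 kg.
Tool frame: the origin (TCP) lies on the centre line of the jaws, within the pads' length; the fingertips stand 19 mm ahead of it and the grasp point (between the pads) is the TCP (tip_extent is the distance from the TCP to the fingertips, in mm); z points along the fingers, y is the direction in which the jaws open and shut (so a half turn about z gives the same grasp; the last joint's range is limited). The gripper opens to 93 mm and grips with 3 to 60 N. Pads are 15 mm wide; open, the fingers measure 128 mm over their backs; the gripper's body (75 mm by 188 mm) begins 65 mm behind the grasp point.
Start: joints at [1.121, 0.615, -0.013, 1.423, 0.008, 1.103, -0.04], TCP at [267.305, -592.46, 203.04] pointing down, gripper open.
Joint ranges: [-3.12, 3.12], [-0.3, 2.06], [-1.34, 1.32], [0.26, 2.42], [-1.36, 4.5], [0.01, 1.98], [-2.84, 2.84]. Speed limits (rad/s): [2.79, 2.79, 3.14, 3.14, 3.14, 3.14, 3.14].

## Interface

Orientations are given as a rotation vector (axis times angle).
In Python, from cell import get_state, grab_frame, camera_model, close_job, tip_extent gives the robot as it stands.
- The arm moves only by the tool jog_arm, never from a script. Its argument "commands" is text: rows parted by semicolons, each of 6 numbers parted by spaces: the shift along the tool's x, y, z in mm, then the turn, a rotation vector about the tool's x, y, z in degrees. A call has 1 to 20 rows; each row is the pose to reach, as a shift and turn from the pose commanded when the call began, along the tool's axes at that moment; what a row does not reach only later rows make up. A row lasts 1/10 s, in which the tool goes at most 50 mm and 8.59 degrees, less where a joint would pass 70% of its speed; a pose out of reach is approached as far as the arm can. A call with a gripper value outside its range is refused whole. "gripper" is the opening, from 0 (shut) to 1 (fully open), set as the call begins (left out, the last holds). The fingers move at their own pace and stop on an object; "newtons" is the grip in N (left out, the last holds). Time passes only in rows, so rows that repeat a pose let the fingers close. It gives the time, the measured TCP pose, the force and the opening at its end, in the units of the state.
- get_state(): the state, without advancing time (a new reading comes with each control period).
- grab_frame(name): name is "scene" or "top" or "wrist"; returns the picture (420x560x3 uint8, red, green, blue); there is no depth.
- camera_model(name): a dict with "intrinsics" (3x3 intrinsics, pixels), "world_from_camera" (4x4, takes a point from camera to world coordinates); the wrist camera has in their place "mount" (4x4, takes a point from camera to tool coordinates, whose origin is the TCP and whose axes are the flange's). Camera axes: x right, y down, z forward; pixel columns grow to the right and rows downward; lengths in mm; the calibration is good to about 2 mm. The wrist camera is an equidistant fisheye: a pixel r from the principal point sees the ray r / f radians off the axis. A picture is of the moment at which its call begins: read the wrist's pose just before it. camera_model takes no time and is no camera call.
- close_job(): hands the job in, once; it reports no verdict.
The state is a dict: "time": time; "qpos": joint angles; "joint_vel": joint speeds; "joint_torque": joint torques, N m; "ee_pos": TCP position; "ee_rot": TCP orientation; "wrist_force": force on the tool from outside, world axes, zero at the start; "moment": the same for the moment, N m; "opening": opening from 0.0 (shut) to 1.0 (fully open).
Only numpy, scipy, OpenCV 4.12 (cv2) and the standard library are available. Lean on these libraries where they do the work, as an engineer would, in place of code of your own. Each camera call takes 0.05 s, during which the arm holds its last target. There are 200 camera calls.

## Task

The small steel pail of spent sample vials is standing on the bench with its wire bail lying flat. Stand the bail upright, then lift the pail by it and hang it on the support stand's hook: press the bail down past the spring gate without forcing it, set it down gently until the hook bears it with the gate sprung shut above it, and only then let go. Keep the pail from tipping and do not shift the other things on the bench.

Things in the scene. Friction and masses are not known exactly. Their poses are not given: they have to be found in the camera images.
- pail: Loose open steel pail, 0.3 to 0.5 kg with spent vials in it; 92 mm across the foot, 119 mm across the rolled rim, rim top 87 mm above the underside. Origin: centre of the underside, z up. Ears at y = +-60 mm carry the bail, whose hinge axis runs along the pail's y through (0, 0, 89 mm).
- bail (a joint): Hinge of the pail's bail, rad: 0 = upright, 1.57 = lying flat, sticking out level to the pail's +x. Light drag (0.02 N m) keeps it upright once raised. 6 mm steel wire: straight crown parallel to the pail's y, 90 mm from the hinge axis, 9 to 43 mm either side of its middle. Pinched, the wire does not turn between the finger pads: swung far like that it pulls the pail over; push it up.
- bail_crown (a point): Centre of the wire at the top of the small centring kink in the middle of the bail's crown: 96 mm from the hinge axis (6 mm further out than the straight crown), kink 18 mm wide. It sits on the hook. 185 mm above the pail's underside when the bail is upright.
- bail_left (a point): Centre of the wire of the straight crown, 33 mm beside the kink on the pail's +y side. Gripped here the fingers stay clear of the hook; it takes a firm grip (40 N or more) to keep the pail level, as it hangs off-centre.
- bail_right (a point): The same on the pail's -y side, 33 mm beside the kink.
- stand: Fixed support stand: grey base 175 x 130 x 10 mm, a rod, and a boss head on it carrying a steel hook of 8 mm bar that lies in the stand's x-z plane and points to the stand's -x. Origin: on the bench straight below the hook's seat. A bail wire resting in the seat has its centre at x = y = 0 and 208 to 244 mm above the bench: the boss is clamped anywhere in that range, not measured: see or feel it.
- rod_top (a point): Top centre of the stand's 12 mm rod, 248 mm above the bench, at x = 85 mm from the stand's origin. The hook, from the centre of a wire lying in its seat: front prong at x = -17 mm, flared tip out to x = -27 and up to z = +40; back at x = +15, up to z = +42; throat 23 mm wide inside; arm to the boss at z = -12. The bail goes over the tip from -x, crown square to the stand's x, then straight down.
- gate (a joint): Hook's spring gate, rad: 0 shut, 1.25 wide open. A 28 mm finger of 6 mm bar hinged at the top of the hook's back, sloping down across the throat to the prong. From the seated wire's centre, a wire laid on it lies at z = +37 mm; pressed straight down it swings the gate inward, which springs shut behind it at about z = +5. Takes 5 to 13 N in all, more than the pail's weight: press on down.
- vial_rack: Bystander: white block with small vials, 75 x 95 x 49 mm, on the bench. Origin: centre of its underside.
- beaker: Bystander: plain steel beaker without a bail, 72 mm across, 70 mm high. Origin: centre of its underside.
- solvent: Bystander: amber bottle, 86 mm across, 190 mm high. Origin: centre of its underside.
- jar: Bystander: white jar, 72 mm across, 90 mm high. Origin: centre of its underside.
- tip_box: Bystander: grey and clear box, 87 x 122 x 70 mm. Origin: centre of its underside.
There are look-alikes about, which are no part of the job. Leave any yellow look-alike of the pail alone.

How it is judged:
By the outcome, as a careful person would: the job done as asked, in the order asked, and still so for the second after the job is handed in, with the robot touching nothing.
It also fails if it takes over 72 s, if anything falls off the work surface, if the arm or the gripper's body presses on something with over 40 N, if the wrist force passes 120 N, or if a joint passes its speed limit or range.

## Working session

There is one attempt and no reset: what is moved stays moved. The work goes in short steps, Python scripts to look and compute and a tool call to move; the robot and the scene stay as the last step left them, time stands still between calls to the robot, and variables do not carry over. Pictures are saved under pics/ and viewed, about 8 in all and at most 12, crops included, and the job is handed in when it is done.

Besides the shell and the picture viewer there is one more tool, called after "Call:" as a command line: name --argument value ..., lists and objects as JSON in quotes. jog_arm: Moves the arm, as the interface text tells. Its arguments: {"type":"object","properties":{"commands":{"type":"string"},"gripper":{"type":"number"},"newtons":{"type":"number"}},"required":["commands"]}

```bash
mkdir -p pics; ls; python3 - <<'E'
from cell import *
import cv2,numpy as np
print({k:np.round(v,3) for k,v in get_state().items()})
a=[]
for n in("scene","top"):
    f=grab_frame(n); cv2.imwrite(f'pics/{n}0.png',f[:,:,::-1])
    m=camera_model(n); print(n,np.round(m['intrinsics'],1).tolist(),np.round(m['world_from_camera'],3).tolist())
f=grab_frame('wrist'); cv2.imwrite('pics/wrist0.png',f[:,:,::-1]); m=camera_model('wrist');print({k:np.round(v,3).tolist() if not isinstance(v,str) else v for k,v in m.items()}, tip_extent)
E
```

```text
pics
{'time': np.float64(0.0), 'qpos': array([ 1.12 ,  0.616, -0.013,  1.425,  0.008,  1.103, -0.04 ]), 'joint_vel': array([ 0.001,  0.002, -0.   ,  0.001, -0.002, -0.001, -0.   ]), 'joint_torque': array([-0.0000e+00, -4.5894e+01,  2.0900e-01, -1.6575e+01, -6.1000e-02,
        2.1000e-02,  0.0000e+00]), 'ee_pos': array([ 266.993, -591.735,  201.889]), 'ee_rot': array([-3.069e+00, -6.600e-01,  1.000e-03]), 'wrist_force': array([0.097, 0.338, 0.737]), 'moment': array([-0.021,  0.05 , -0.035]), 'opening': np.float64(1.006)}
scene [[481.9, 0.0, 285.3], [0.0, 481.9, 207.8], [0.0, 0.0, 1.0]] [[0.154, 0.559, -0.815, 1642.493], [0.988, -0.104, 0.115, -172.618], [-0.021, -0.822, -0.568, 960.16], [0.0, 0.0, 0.0, 1.0]]
top [[398.3, 0.0, 276.7], [0.0, 398.3, 210.0], [0.0, 0.0, 1.0]] [[0.002, -0.995, 0.095, 395.144], [-1.0, -0.0, 0.024, -8.208], [-0.024, -0.095, -0.995, 1263.459], [0.0, 0.0, 0.0, 1.0]]
{'intrinsics': [[325.192, 0.0, 281.096], [0.0, 325.192, 206.117], [0.0, 0.0, 1.0]], 'mount': [[-0.001, -0.958, -0.288, 79.339], [1.0, -0.0, -0.001, 0.893], [0.001, -0.288, 0.958, -181.224], [0.0, 0.0, 0.0, 1.0]]} 19.0
```

View pics/scene0.png

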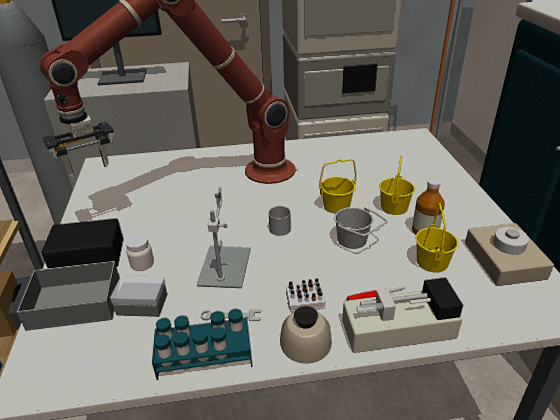

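View pics/top0.png

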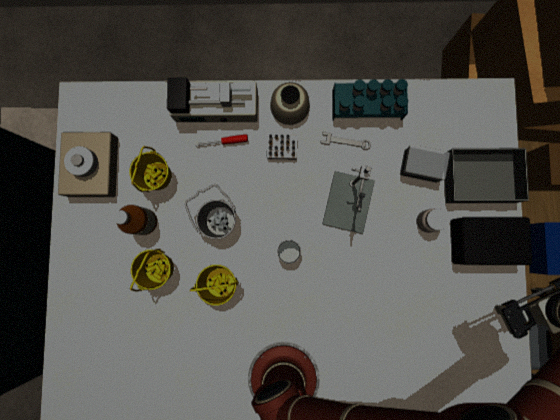

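The steel pail is at top (216,219), scene (353,228), with its bail flat toward top (195,195). The yellow pails at top (150,170), (152,270) and (216,285) are look-alikes, and the plain beaker at (289,253) has no bail. Only the grey pail with the bail fits. The stand base is at top (350,200). Next is an enlarged crop to confirm.

```bash
python3 - <<'E'
import cv2,numpy as np
t=cv2.imread('pics/top0.png');s=cv2.imread('pics/scene0.png')
def c(i,x,y,w,h,k):
    j=cv2.resize(i[y:y+h,x:x+w],None,fx=k,fy=k,interpolation=cv2.INTER_CUBIC); return j
A=c(t,175,170,80,60+15,5); B=c(t,315,160,80,75,5); C=c(s,180,175,80,75*1+40,5)[:575]; D=c(s,325,195,80,75,5)
cv2.imwrite('pics/crop1.png',np.vstack([np.hstack([A,B]),]))
E=np.hstack([c(s,190,180,70,115,5),c(s,325,200,80,115,5)]);cv2.imwrite('pics/crop2.png',E)
E
```

```text
(no output)
```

View pics/crop1.png

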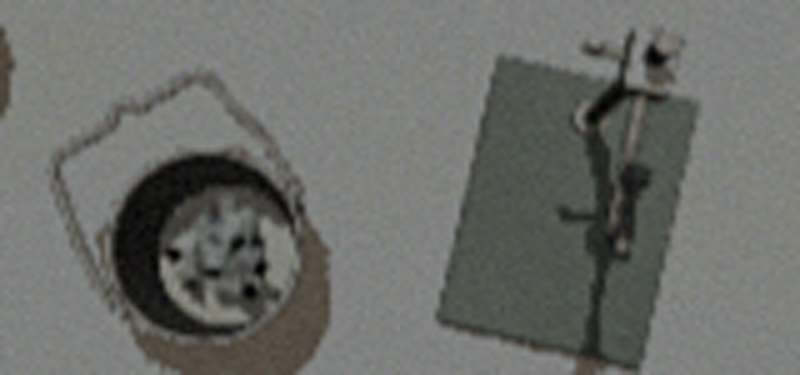

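View pics/crop2.png

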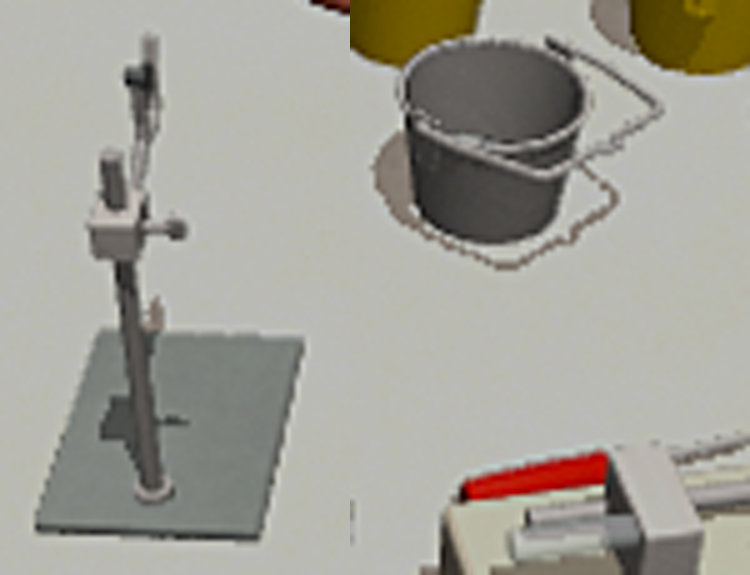

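The crop confirms it: a grey steel pail with its bail flat. In the top view the kink is at about (199,192) and the corners at (186,202) and (216,185). The stand's rod top is at scene (212.4,211), and the hook points back toward the robot, to top (359,209).

```bash
cat > h.py <<'E'
from cell import *
import cv2,numpy as np
from scipy.spatial.transform import Rotation as R
def pose(s=None):
    s=s or get_state(); T=np.eye(4);T[:3,:3]=R.from_rotvec(s['ee_rot']).as_matrix();T[:3,3]=s['ee_pos'];return T
def ray(n,p,T=None):
    m=camera_model(n);K=m['intrinsics'];p=np.array(p,float)
    d=np.array([(p[0]-K[0][2])/K[0][0],(p[1]-K[1][2])/K[1][1],1.])
    if n=='wrist':
        W=T@np.array(m['mount']);r=np.hypot(d[0],d[1]);s=np.sin(r)/r if r>1e-9 else 1
        d=np.array([d[0]*s,d[1]*s,np.cos(r)])
    else: W=np.array(m['world_from_camera'])
    d=W[:3,:3]@d;return W[:3,3],d/np.linalg.norm(d)
def plane(n,p,z,T=None):
    o,d=ray(n,p,T);return o+d*(z-o[2])/d[2]
def proj(n,P,T=None):
    m=camera_model(n);K=np.array(m['intrinsics'])
    W=T@np.array(m['mount']) if n=='wrist' else np.array(m['world_from_camera'])
    c=W[:3,:3].T@(np.array(P,float)-W[:3,3])
    if n=='wrist':
        r=np.hypot(c[0],c[1]);t=np.arctan2(r,c[2]);c=np.array([c[0]/r*t,c[1]/r*t,1])
    else: c=c/c[2]
    return (K@c)[:2]
def tri(*rs):
    A=sum(np.eye(3)-np.outer(d,d) for o,d in rs);b=sum((np.eye(3)-np.outer(d,d))@o for o,d in rs)
    x=np.linalg.solve(A,b);return x,[np.linalg.norm((np.eye(3)-np.outer(d,d))@(x-o)) for o,d in rs]
E
python3 - <<'E'
from h import *
np.set_printoptions(precision=1,suppress=True)
q=lambda x,y:(175+x/5,170+y/5)
for n,t,s in [('cornerA(-?)',q(205,75),(325+(545-350)/5,200+178/5)),('cornerB',q(55,158),(325+(660-350)/5,200+104/5)),('kink',q(120,112),(325+(612-350)/5,200+140/5))]:
    print(n,tri(ray('top',t),ray('scene',s)),plane('top',t,89),plane('scene',s,89))
u=lambda x,y:(315+(x-400)/5,160+y/5); w=lambda x,y:(190+x/5,180+y/5)
for n,t,s in [('rodtop',u(662,50),w(112,155)),('hooktip',u(620,248),w(150,40))]:
    print(n,tri(ray('top',t),ray('scene',s)),plane('scene',s,248),plane('top',t,248))
# base outline at z=10
print('base top',[plane('top',u(*p),10)[:2] for p in [(500,55),(698,100),(640,370),(437,322)]])
print('base scene',[plane('scene',w(*p),10)[:2] for p in [(100,332),(302,340),(262,537),(38,525)]])
print('rodfoot',plane('scene',w(153,492),12))
# pail rim ellipse in top (z=87) centre
print('rim', plane('top',q(203,245),87), plane('scene',(325+(493-350)/5,200+97/5),87))
E
```

```text
cornerA(-?) (array([582.3, 203.4,  93. ]), [np.float64(1.9402460621408044), np.float64(1.940246062140875)]) [582.5 202.2  89. ] [577.3 207.2  89. ]
cornerB (array([531.7, 290. ,  98.5]), [np.float64(1.1807027920548545), np.float64(1.1807027920550228)]) [532.6 291.3  89. ] [519.4 296.4  89. ]
kink (array([559.3, 251.9,  97.2]), [np.float64(0.8228319864631489), np.float64(0.822831986463232)]) [560.3 252.8  89. ] [549.  256.8  89. ]
rodtop (array([ 596.4, -217.2,  244.3]), [np.float64(0.13443346097539108), np.float64(0.13443346097536776)]) [ 601.8 -216.9  248. ] [ 595.6 -216.6  248. ]
hooktip (array([ 493.3, -193. ,  248.2]), [np.float64(0.3664800302305907), np.float64(0.36648003023053777)]) [ 493.2 -192.6  248. ] [ 493.3 -193.4  248. ]
base top [array([ 639.6, -162.9]), array([ 610.5, -287.5]), array([ 439.6, -247.9]), array([ 469.6, -121.5])]
base scene [array([ 447.4, -244.9]), array([ 477.9, -121.1]), array([ 647.2, -159.7]), array([ 615.3, -284.2])]
rodfoot [ 601.6 -218.5   12. ]
rim [480.7 202.   87. ] [491.4 199.9  87. ]
```

```bash
cat >> h.py <<'E'
np.set_printoptions(precision=1,suppress=True)
def Rt(az,tilt=0):
    """tool y at azimuth az (deg), z down; tilt>0 turns about tool x so that fingers point towards -y (inward)"""
    a=np.radians(az);y=np.array([np.cos(a),np.sin(a),0]);z=np.array([0,0,-1.]);x=np.cross(y,z)
    return R.from_matrix(np.c_[x,y,z])*R.from_euler('x',tilt,degrees=True)
def cmd(p,rot,T=None):
    """shift (tool axes) and turn to reach p,rot from the measured pose"""
    T=pose() if T is None else T
    d=T[:3,:3].T@(np.array(p)-T[:3,3]); r=(R.from_matrix(T[:3,:3]).inv()*rot).as_rotvec(degrees=True)
    return np.round(np.r_[d,r],1).tolist()
E
python3 - <<'E'
from h import *
print(Rt(0,30).as_matrix())
print(cmd((490,-195,350),Rt(-13)))
for p in [(150,170),(137,218),(152,270),(216,285)]: print(plane('top',p,80))
E
```

```text
[[ 0.   0.9 -0.5]
 [ 1.   0.   0. ]
 [ 0.  -0.5 -0.9]]
[366.4, -270.4, -147.3, -0.1, -0.1, -52.7]
[630.3 405.9  80. ]
[484.1 440.5  80. ]
[329.5 390.   80. ]
[286.5 198.7  80. ]
```

Call:
jog_arm --commands "0 0 -80 0 0 0;0 0 -147 0 0 0;366 -270 -147 0 0 -53;366 -270 -147 0 0 -53;366 -270 -147 0 0 -53;366 -270 -147 0 0 -53;366 -270 -147 0 0 -53;366 -270 -147 0 0 -53;366 -270 -147 0 0 -53;366 -270 -147 0 0 -53;366 -270 -147 0 0 -53;366 -270 -147 0 0 -53;366 -270 -147 0 0 -53;366 -270 -147 0 0 -53;366 -270 -147 0 0 -53" --gripper 0 --newtons 10

```text
time: 1.65
ee_pos: [488.7, -198.3, 349.6]
ee_rot: [-2.458, -1.956, 0.003]
wrist_force: [-0.8, 0.1, -0.2]
opening: 0.006
```

```bash
python3 - <<'E'
from h import *
T=pose();print(T);f=grab_frame('wrist');np.save('pics/Tw1.npy',T);cv2.imwrite('pics/w1.png',f[:,:,::-1])
E
```

```text
[[   0.2    1.    -0.   488.7]
 [   1.    -0.2   -0.  -198.3]
 [  -0.    -0.    -1.   349.6]
 [   0.     0.     0.     1. ]]
```

View pics/w1.png

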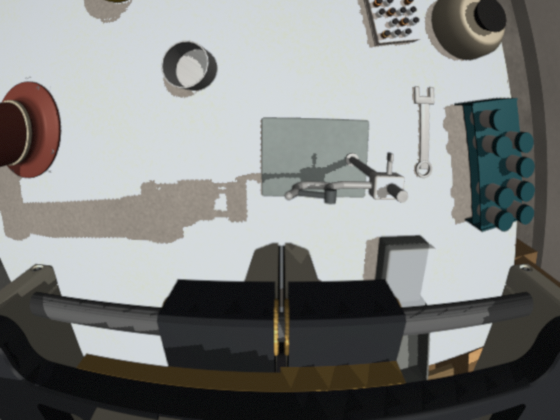

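The wrist view shows the hook tip at (290,193), its back and gate hinge at (330,195), and the rod top at (400,195). A second position will give stereo.

Call:
jog_arm --commands "-50 0 20 0 0 0;-90 10 40 0 0 0;-90 10 40 0 0 0;-90 10 40 0 0 0;-90 10 40 0 0 0"

```text
time: 2.2
ee_pos: [480.0, -285.3, 310.5]
ee_rot: [2.454, 1.962, 0.002]
wrist_force: [-0.9, 1.7, 0.1]
opening: 0.008
```

```bash
python3 - <<'E'
from h import *
T=pose();print(T[:3,3]);f=grab_frame('wrist');np.save('pics/Tw2.npy',T);cv2.imwrite('pics/w2.png',f[:,:,::-1])
T1=np.load('pics/Tw1.npy');w1=cv2.imread('pics/w1.png')
ps=[(496,-193,248),(598,-217,248),(515,-197,225)]
for p in ps: print(proj('wrist',p,T1),proj('wrist',p,T))
c=proj('wrist',(535,-200,240),T1);d=proj('wrist',(535,-200,240),T)
o=[]
for im,(u,v) in((w1,c),(f[:,:,::-1],d)):
    x,y=int(u)-80,int(v)-35;print('crop',x,y);o.append(cv2.resize(im[y:y+60,x:x+160],None,fx=5,fy=5,interpolation=cv2.INTER_CUBIC))
cv2.imwrite('pics/c3.png',np.vstack(o))
E
```

```text
[ 480.  -285.3  310.5]
[288.3 192.7] [274.9  92.1]
[399.6 193.8] [410.3  99.2]
[307.9 186.5] [299.6  93.6]
crop 250 153
crop 246 56
```

View pics/c3.png

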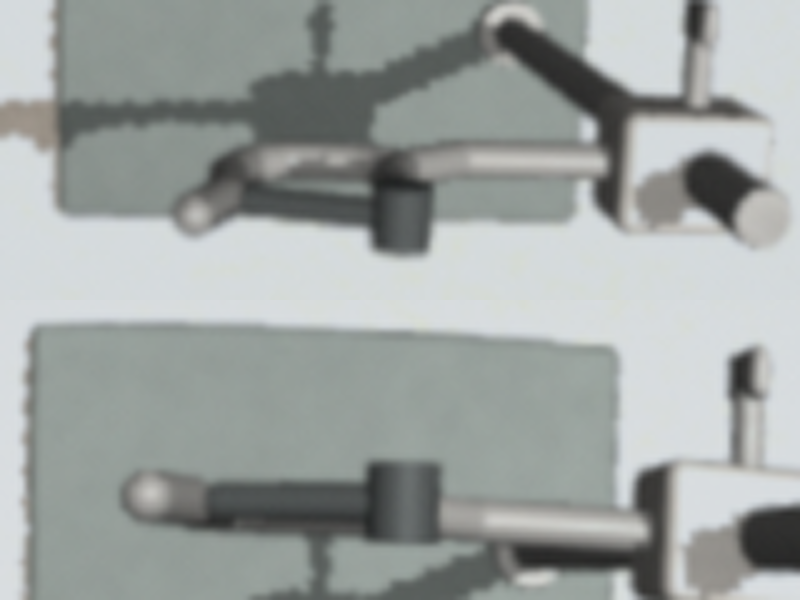

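```bash
python3 - <<'E'
from h import *
T1=np.load('pics/Tw1.npy');T2=np.load('pics/Tw2.npy')
f=lambda x,y:(250+x/5,153+y/5); g=lambda x,y:(246+x/5,56+(y-300)/5)
for n,a,b in [('tip',(194,213),(150,494)),('hinge',(403,217),(404,501)),('arm@boss',(605,162),(647,527)),('boss TL',(625,118),(675,465)),('arm bend',(465,158),(482,523))]:
    print(n,*tri(ray('wrist',f(*a),T1),ray('wrist',g(*b),T2)))
print('rod top',plane('wrist',f(762,215),248,T1))
print('w1 base corners',[plane('wrist',f(*p),10,T1) for p in [(62,212),(573,219)]],[plane('wrist',g(*p),10,T2) for p in [(35,325),(615,348)]])
o=T1
E
```

```text
tip [ 496.1 -195.2  250. ] [np.float64(0.1908508456418595), np.float64(0.19085084564184657)]
hinge [ 532.4 -204.   251. ] [np.float64(0.012353510363738567), np.float64(0.012353510363496559)]
arm@boss [ 581.4 -215.4  205.2] [np.float64(0.19071554733682317), np.float64(0.19071554733694543)]
boss TL [ 585.9 -205.1  212.9] [np.float64(0.7512155064474317), np.float64(0.7512155064473373)]
arm bend [ 552.7 -209.5  199.6] [np.float64(0.23673413579498367), np.float64(0.2367341357951006)]
rod top [ 600.5 -219.7  248. ]
w1 base corners [array([ 444.1, -248.2,   10. ]), array([ 611.6, -288.8,   10. ])] [array([ 473.9, -124.7,   10. ]), array([ 640.6, -164.8,   10. ])]
```

Stand: seat at about (518,-200), yaw -13.5°. Three cues (arm, tip, hinge) all give a seat height of about 214 mm. Next I look at the pail.

```bash
python3 - <<'E'
from h import *
print(cmd((530,190,330),Rt(31)))
E
```

```text
[474.2, -55.4, -19.0, 0.1, 0.0, -43.6]
```

Call:
jog_arm --commands "0 0 -30 0 0 0;474 -55 -19 0 0 -44;474 -55 -19 0 0 -44;474 -55 -19 0 0 -44;474 -55 -19 0 0 -44;474 -55 -19 0 0 -44;474 -55 -19 0 0 -44;474 -55 -19 0 0 -44;474 -55 -19 0 0 -44;474 -55 -19 0 0 -44;474 -55 -19 0 0 -44;474 -55 -19 0 0 -44;474 -55 -19 0 0 -44;474 -55 -19 0 0 -44;474 -55 -19 0 0 -44"

```text
time: 3.75
ee_pos: [530.9, 186.9, 329.4]
ee_rot: [1.544, 2.735, -0.001]
wrist_force: [0.2, -0.7, 0.1]
opening: 0.003
```

```bash
python3 - <<'E'
from h import *
T=pose();print(T);f=grab_frame('wrist');np.save('pics/Tw3.npy',T);cv2.imwrite('pics/w3.png',f[:,:,::-1])
E
```

```text
[[ -0.5   0.9   0.  530.9]
 [  0.9   0.5  -0.  186.9]
 [ -0.    0.   -1.  329.4]
 [  0.    0.    0.    1. ]]
```

Call:
jog_arm --commands "-30 0 0 0 0 0;-60 0 0 0 0 0;-60 0 0 0 0 0;-60 0 0 0 0 0;-60 0 0 0 0 0"

```text
time: 4.3
ee_pos: [561.0, 138.2, 329.4]
ee_rot: [-1.538, -2.738, -0.001]
wrist_force: [0.0, -0.2, -1.2]
opening: 0.009
```

```bash
python3 - <<'E'
from h import *
T=pose();print(T[:3,3]);f=grab_frame('wrist');np.save('pics/Tw4.npy',T);cv2.imwrite('pics/w4.png',f[:,:,::-1])
T3=np.load('pics/Tw3.npy');w3=cv2.imread('pics/w3.png');o=[]
for im,T in((w3,T3),(f[:,:,::-1],T)):
    u,v=proj('wrist',(520,225,89),T);x,y=int(u)-66,max(0,int(v)-60);print('crop',x,y);o.append(cv2.resize(im[y:y+120,x:x+132],(396*1,360),interpolation=cv2.INTER_CUBIC))
cv2.imwrite('pics/c4.png',np.hstack(o))
E
```

```text
[561.  138.2 329.4]
crop 224 83
crop 223 39
```

View pics/c4.png

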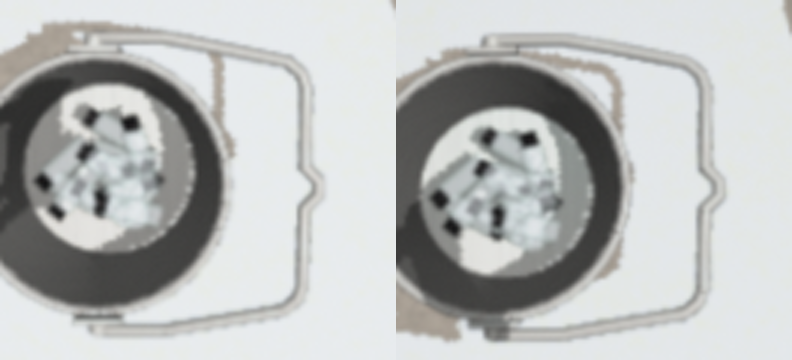

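The close view is clear: the kink is at crop (318,186) and (322,187), and the ears and crown are visible in both frames.

```bash
python3 - <<'E'
from h import *
A=np.load('pics/Tw3.npy');B=np.load('pics/Tw4.npy')
f=lambda x,y:(224+x/3,83+y/3); g=lambda x,y:(223+(x-396)/3,39+y/3)
P={}
for n,a,b in [('kink',(318,187),(719,188)),('c+',(303,95),(703,97)),('c-',(303,280),(705,283)),('ear+',(95,40),(489,41)),('ear-',(95,328),(491,333))]:
    x,e=tri(ray('wrist',f(*a),A),ray('wrist',g(*b),B));P[n]=x
    print(n,x,e[0],plane('wrist',f(*a),89,A)[:2],plane('wrist',g(*b),89,B)[:2])
pl=lambda a,b:(plane('wrist',f(*a),89,A)+plane('wrist',g(*b),89,B))/2
k,cp,cm,ep,em=[pl(*v) for v in [((318,187),(719,188)),((303,95),(703,97)),((303,280),(705,283)),((95,40),(489,41)),((95,328),(491,333))]]
c=(ep+em)/2;print('centre',c,'span',np.linalg.norm(ep-em))
for d in (k-c,(cp+cm)/2-c): print(np.linalg.norm(d),np.degrees(np.arctan2(d[1],d[0])))
for y in(ep-em,cp-cm): print(np.degrees(np.arctan2(y[1],y[0]))-90)
E
```

```text
kink [565.1 250.3  94. ] 0.11304153443259606 [565.9 250.2] [565.7 250.9]
c+ [538.8 280.6  91. ] 0.11771715783168879 [538.9 280.7] [539. 281.]
c- [581.7 212.4  93.6] 0.2108479967164253 [582.6 211.8] [582.6 212.6]
ear+ [450.5 254.2  95.1] 0.9483760344682733 [450.7 254.7] [448.6 254.4]
ear- [514.9 145.4  89.6] 0.13942048192987602 [514.9 145.2] [515.1 145.4]
centre [482.3 200.   89. ] span 127.26343049513319
97.5980747229821 31.218708056666145
91.235490903477 30.688898601889075
30.861327014957965
32.44178132589741
```

```bash
cat >> h.py <<'E'
C=np.array([482.3,200.,0]);YW=31.2
def pw(X,Y,Z):
    a=np.radians(YW);return C+X*np.array([np.cos(a),np.sin(a),0])+Y*np.array([-np.sin(a),np.cos(a),0])+np.array([0,0,Z])
E
python3 - <<'E'
from h import *
print(cmd(pw(135,-26,200),Rt(YW,25)),get_state()['qpos'])
E
```

```text
[66.9, 99.7, 129.5, 25.0, -0.0, 0.2] [ 0.1  0.5 -0.6  1.4  0.3  1.3  0. ]
```

Call:
jog_arm --commands "20 50 20 8 0 0;50 99 60 16 0 0;67 100 100 25 0 0;67 100 129 25 0 0;67 100 129 25 0 0;67 100 129 25 0 0;67 100 129 25 0 0;67 100 129 25 0 0;67 100 129 25 0 0"

```text
time: 5.25
ee_pos: [613.3, 245.8, 204.3]
ee_rot: [-1.415, -2.509, 0.549]
wrist_force: [0.4, -0.2, -0.6]
opening: 0.006
```

```bash
python3 - <<'E'
from h import *
T=pose();print(T,pw(135,-26,200),get_state()['qpos'],get_state()['wrist_force'])
for p in [(135,-26,84),(112,-26,87)]: print(cmd(pw(*p),Rt(YW,25)))
E
```

```text
[[ -0.5   0.8  -0.4 613.3]
 [  0.9   0.5  -0.2 245.8]
 [ -0.   -0.4  -0.9 204.3]
 [  0.    0.    0.    1. ]] [611.2 247.7 200. ] [-0.3  0.9 -0.5  0.9  0.4  1.8 -0.1] [ 0.4 -0.2 -0.6]
[2.8, 49.4, 109.7, 0.4, 0.0, -0.1]
[2.8, 27.2, 116.5, 0.4, 0.0, -0.1]
```

Call:
jog_arm --commands "3 22 49 0 0 0;3 44 98 0 0 0;3 49 110 0 0 0;3 49 110 0 0 0;3 49 110 0 0 0;3 38 113 0 0 0;3 30 116 0 0 0;3 30 116 0 0 0;3 30 116 0 0 0"

```text
time: 6.15
ee_pos: [593.5, 238.4, 84.7]
ee_rot: [-1.413, -2.509, 0.55]
wrist_force: [0.6, -0.5, 0.5]
opening: 0.005
```

```bash
python3 - <<'E'
from h import *
T=pose();s=get_state();print(T[:3,3],pw(112,-26,87),s['qpos'],s['wrist_force'],s['moment'])
for k,f in enumerate(np.radians(np.r_[8:89:8,92])): print(cmd(pw(90*np.cos(f)+21-k*.2,-26,89+90*np.sin(f)-1),Rt(YW,25)))
E
```

```text
[593.5 238.4  84.7] [591.6 235.8  87. ] [-0.2  1.  -0.5  1.1  0.4  1.6 -0.2] [ 0.6 -0.5  0.5] [ 0.2 -0.5  0.1]
[-1.3, -11.1, -12.3, 0.3, 0.0, 0.0]
[-1.3, -18.8, -22.3, 0.3, 0.0, 0.0]
[-1.3, -27.8, -31.1, 0.3, 0.0, 0.0]
[-1.3, -38.0, -38.7, 0.3, 0.0, 0.0]
[-1.3, -49.1, -44.7, 0.3, 0.0, 0.0]
[-1.3, -61.0, -49.2, 0.3, 0.0, 0.0]
[-1.3, -73.4, -52.0, 0.3, 0.0, 0.0]
[-1.2, -86.1, -53.0, 0.3, 0.0, 0.0]
[-1.2, -98.8, -52.4, 0.3, 0.0, 0.0]
[-1.2, -111.3, -49.9, 0.3, 0.0, 0.0]
[-1.2, -123.4, -45.8, 0.3, 0.0, 0.0]
[-1.2, -129.3, -43.1, 0.3, 0.0, 0.0]
```

First half of the arc, then a look from the scene camera.

Call:
jog_arm --commands "-1 -6 -6 0 0 0;-1 -11 -12 0 0 0;-1 -15 -17 0 0 0;-1 -19 -22 0 0 0;-1 -23 -27 0 0 0;-1 -28 -31 0 0 0;-1 -33 -35 0 0 0;-1 -38 -39 0 0 0;-1 -43 -42 0 0 0;-1 -49 -45 0 0 0;-1 -49 -45 0 0 0;-1 -49 -45 0 0 0"

```text
time: 7.35
ee_pos: [570.9, 223.6, 143.9]
ee_rot: [-1.41, -2.507, 0.555]
wrist_force: [-0.6, -0.8, 0.2]
opening: 0.001
```

```bash
python3 - <<'E'
from h import *
s=get_state();print(pose(s)[:3,3],s['wrist_force'],s['moment'])
f=grab_frame('scene')[:,:,::-1];g=grab_frame('top')[:,:,::-1]
z=lambda i,x,y:cv2.resize(i[y:y+110,x:x+110],(400,400),interpolation=cv2.INTER_CUBIC)
cv2.imwrite('pics/c5.png',np.hstack([z(f,315,150),z(g,160,150)]))
E
```

```text
[570.9 223.6 143.9] [-0.6 -0.8  0.2] [ 0.1 -0.5  0. ]
```

View pics/c5.png

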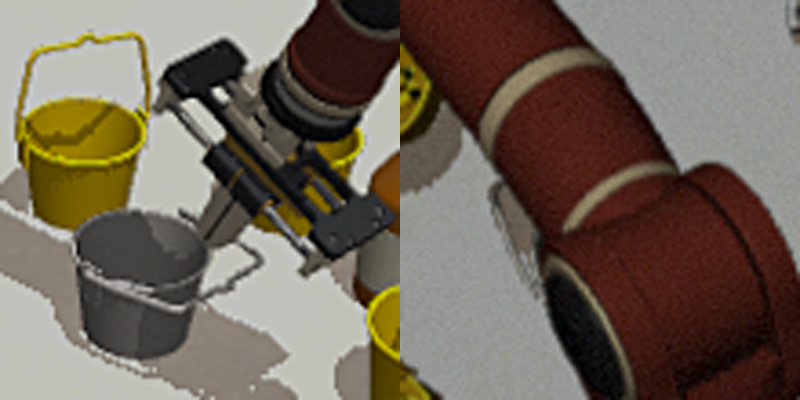

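The bail is still flat: the crown is at crop (150–265, 255–310) and the fingertips passed above it without touching. The fingers taper, so I back out, go deeper and repeat with more overlap.

```bash
python3 - <<'E'
from h import *
for p in [(135,-26,144),(135,-26,78),(108,-26,71),(95,-26,77)]: print(cmd(pw(*p),Rt(YW,25)))
E
```

```text
[-0.5, 42.4, -20.4, -0.0, 0.0, 0.1]
[-0.5, 70.3, 39.4, -0.0, 0.0, 0.1]
[-0.4, 48.8, 57.2, -0.0, 0.0, 0.1]
[-0.4, 34.5, 57.3, -0.0, 0.0, 0.1]
```

Call:
jog_arm --commands "0 25 -12 0 0 0;0 42 -20 0 0 0;0 43 -18 0 0 0;0 58 10 0 0 0;0 70 39 0 0 0;0 70 39 0 0 0;0 60 48 0 0 0;0 49 57 0 0 0;0 45 57 0 0 0;0 41 57 0 0 0;0 37 57 0 0 0;0 35 57 0 0 0;0 35 57 0 0 0"

```text
time: 8.75
ee_pos: [577.7, 227.9, 77.8]
ee_rot: [-1.41, -2.507, 0.555]
wrist_force: [-0.8, 0.9, 0.1]
opening: 0.002
```

```bash
python3 - <<'E'
from h import *
T=pose();s=get_state();a=np.radians(YW);d=T[:3,3]-C;print('pail frame',d[0]*np.cos(a)+d[1]*np.sin(a),-d[0]*np.sin(a)+d[1]*np.cos(a),d[2],s['wrist_force'],s['moment'])
for k,f in enumerate(np.radians(np.r_[8:89:8,91])): print(cmd(pw(90*np.cos(f)+4.5,-26,89+90*np.sin(f)-13),Rt(YW,25)))
E
```

```text
pail frame 96.01078098738809 -25.533541586086248 77.81739505526753 [-0.8  0.9  0.1] [ 0.2 -0.5 -0. ]
[-0.5, -6.7, -8.7, 0.0, 0.0, 0.1]
[-0.5, -14.2, -18.7, 0.0, 0.0, 0.1]
[-0.5, -23.1, -27.6, 0.0, 0.0, 0.1]
[-0.4, -33.1, -35.2, 0.0, 0.0, 0.1]
[-0.4, -44.1, -41.3, 0.0, 0.0, 0.1]
[-0.4, -55.8, -45.8, 0.0, 0.0, 0.1]
[-0.4, -68.0, -48.6, 0.0, 0.0, 0.1]
[-0.4, -80.6, -49.7, 0.0, 0.0, 0.1]
[-0.4, -93.1, -49.1, 0.0, 0.0, 0.1]
[-0.4, -105.4, -46.7, 0.0, 0.0, 0.1]
[-0.3, -117.3, -42.6, 0.0, 0.0, 0.1]
[-0.3, -121.6, -40.7, 0.0, 0.0, 0.1]
```

Call:
jog_arm --commands "0 -3 -4 0 0 0;0 -7 -9 0 0 0;0 -10 -14 0 0 0;0 -14 -19 0 0 0;0 -18 -23 0 0 0;0 -23 -28 0 0 0;0 -28 -32 0 0 0;0 -33 -35 0 0 0;0 -38 -38 0 0 0;0 -44 -41 0 0 0;0 -50 -44 0 0 0;0 -56 -46 0 0 0;0 -62 -47 0 0 0;0 -68 -49 0 0 0;0 -74 -49 0 0 0;0 -81 -50 0 0 0;0 -87 -50 0 0 0;0 -93 -49 0 0 0;0 -99 -48 0 0 0;0 -105 -47 0 0 0"

```text
time: 10.75
ee_pos: [512.6, 188.3, 164.4]
ee_rot: [-1.41, -2.506, 0.556]
wrist_force: [-0.7, 0.3, -0.2]
opening: 0.005
```

```bash
python3 - <<'E'
from h import *
s=get_state();T=pose(s);a=np.radians(YW);d=T[:3,3]-C;print('pail frame',d[0]*np.cos(a)+d[1]*np.sin(a),-d[0]*np.sin(a)+d[1]*np.cos(a),d[2],s['wrist_force'],s['moment'])
np.save('pics/Tw5.npy',T);w=grab_frame('wrist')[:,:,::-1];f=grab_frame('scene')[:,:,::-1]
z=lambda i,x,y:cv2.resize(i[y:y+110,x:x+110],(400,400),interpolation=cv2.INTER_CUBIC)
cv2.imwrite('pics/w5.png',w)
cv2.imwrite('pics/c6.png',np.hstack([z(f,315,150),cv2.resize(w[20:300,130:410],(400,400))]))
E
```

```text
pail frame 19.869621886362534 -25.717487319087958 164.36434540401305 [-0.7  0.3 -0.2] [ 0.2 -0.5  0. ]
```

View pics/c6.png

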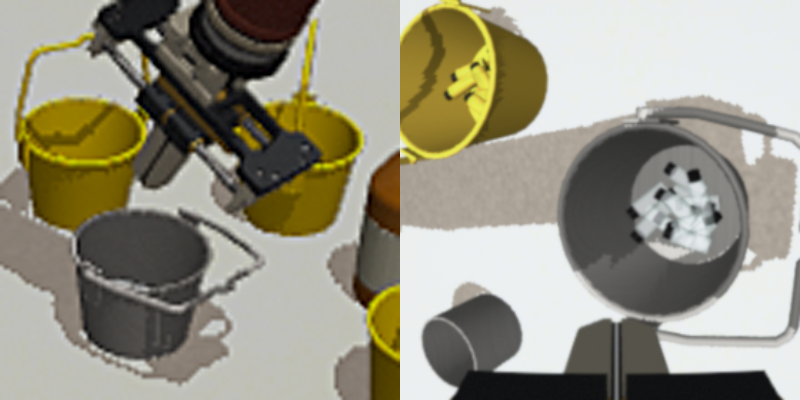

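The bail is still flat: the corner is at crop (262,260), unchanged, so it slipped off. I return to the earlier viewing pose and check numerically, by template matching against the previous picture, whether the pail or bail moved.

```bash
python3 - <<'E'
from h import *
T3=np.load('pics/Tw3.npy')
print(cmd(T3[:3,3],Rt(31)),get_state()['qpos'])
E
```

```text
[-10.6, -56.1, -155.6, -25.0, 0.1, 0.3] [-0.1  0.8 -0.5  1.4  0.3  1.5 -0.2]
```

Call:
jog_arm --commands "-10 -18 -50 0 0 0;-10 -36 -100 -8 0 0;-10 -56 -156 -16 0 0;-11 -56 -156 -25 0 0;-11 -56 -156 -25 0 0;-11 -56 -156 -25 0 0;-11 -56 -156 -25 0 0" --gripper 0.16

```text
time: 11.55
ee_pos: [531.8, 186.7, 327.3]
ee_rot: [-1.539, -2.735, 0.005]
wrist_force: [-0.4, 0.4, -0.4]
opening: 0.158
```

```bash
python3 - <<'E'
from h import *
T=pose();print(T[:3,3],get_state()['opening']);w=grab_frame('wrist')[:,:,::-1].copy();cv2.imwrite('pics/w6.png',w);np.save('pics/Tw6.npy',T)
w3=cv2.imread('pics/w3.png');T3=np.load('pics/Tw3.npy')
for n,p,h in [('kink',pw(93,0,89),14),('c+',pw(88,40,89),14),('c-',pw(88,-40,89),14),('ear+',pw(0,62,89),12),('ear-',pw(0,-62,89),12),('beakerless',pw(0,0,10),20)]:
    u,v=np.round(proj('wrist',p,T3)).astype(int);t=w3[v-h:v+h,u-h:u+h]
    U,V=np.round(proj('wrist',p,T)).astype(int);s=w[max(0,V-h-12):V+h+12,U-h-12:U+h+12]
    r=cv2.minMaxLoc(cv2.matchTemplate(s,t,cv2.TM_CCOEFF_NORMED));m=(r[3][0]+U-h-12+h,r[3][1]+max(0,V-h-12)+h)
    z=p[2];a=plane('wrist',(u,v),z,T3);b=plane('wrist',m,z,T);print(n,round(r[1],2),(b-a)[:2])
E
```

```text
[531.8 186.7 327.3] 0.15764864566031161
kink 0.94 [0.3 0.4]
c+ 0.97 [0.3 0.2]
c- 0.96 [0.3 0.7]
ear+ 0.99 [-0.3 -0.6]
ear- 1.0 [-0.3  0.1]
beakerless 0.96 [0.6 0.4]
```

Nothing moved (under 1 mm). New approach: straddle the crown with a narrow opening, pinch it lightly, and swing it up with the tool turning along with the bail.

```bash
python3 - <<'E'
from h import *
d=np.array([-np.sin(np.radians(25)),-np.cos(np.radians(25))])
W=np.array([90,89.]);
for b in (70,5): q=W-b*d; print(cmd(pw(q[0],-29,q[1]),Rt(YW,25)))
E
```

```text
[7.5, 84.7, 174.1, 24.7, -0.1, 0.1]
[7.4, 57.6, 233.1, 24.7, -0.1, 0.1]
```

Call:
jog_arm --commands "8 40 40 8 0 0;8 85 85 16 0 0;8 85 130 25 0 0;8 85 174 25 0 0;8 85 174 25 0 0;8 85 174 25 0 0;8 85 174 25 0 0"

```text
time: 12.3
ee_pos: [601.4, 238.8, 159.6]
ee_rot: [-1.413, -2.51, 0.548]
wrist_force: [0.4, 0.2, 1.5]
opening: 0.161
```

```bash
python3 - <<'E'
from h import *
d=np.array([-np.sin(np.radians(25)),-np.cos(np.radians(25))])
W=np.array([90,89.]);
for b in (70,5): q=W-b*d; print(cmd(pw(q[0],-29,q[1]),Rt(YW,25)))
E
```

```text
[-0.5, 0.8, 7.5, 0.4, 0.0, 0.0]
[-0.5, 0.3, 72.5, 0.4, 0.0, 0.0]
```

Call:
jog_arm --commands "0 0 20 0 0 0;0 0 40 0 0 0;0 0 55 0 0 0;0 0 66 0 0 0;0 0 71 0 0 0;0 0 71 0 0 0"

```text
time: 12.9
ee_pos: [575.2, 222.4, 92.9]
ee_rot: [-1.412, -2.508, 0.553]
wrist_force: [0.0, -0.7, -0.8]
opening: 0.163
```

Call:
jog_arm --commands "0 0 0 0 0 0;0 0 0 0 0 0;0 0 0 0 0 0;0 0 0 0 0 0" --gripper 0 --newtons 6

```text
time: 13.3
ee_pos: [574.8, 222.7, 91.1]
ee_rot: [-1.41, -2.507, 0.555]
wrist_force: [0.2, -0.4, 0.3]
opening: 0.003
```

```bash
python3 - <<'E'
from h import *
s=get_state();T=pose(s);a=np.radians(YW);d=T[:3,3]-C;X,Z=d[0]*np.cos(a)+d[1]*np.sin(a),d[2];print('pail',X,-d[0]*np.sin(a)+d[1]*np.cos(a),Z,s['wrist_force'],s['moment'],s['qpos'])
r=R.from_matrix(T[:3,:3]).inv()
# co-rotating circle about hinge: bail raising by f = turn about tool x by -f; rotate pose rel. to hinge
H=pw(0,0,89);ax=np.array([-np.sin(a),np.cos(a),0])
for f in range(5,66,5):
    Q=R.from_rotvec(-ax*np.radians(f)); p=H+Q.apply(T[:3,3]-H); print(f,cmd(p,Q*R.from_matrix(T[:3,:3]),T), p[2])
E
```

```text
pail 90.89494267362407 -28.45161949243885 91.11387606761329 [ 0.2 -0.4  0.3] [ 0.2 -0.5 -0. ] [-0.2  1.  -0.5  1.2  0.4  1.5 -0.2]
5 [0.0, -3.8, -7.0, -5.0, -0.0, 0.0] 99.0278483717049
10 [0.0, -8.2, -13.5, -10.0, -0.0, 0.0] 106.86550269470744
15 [0.0, -13.2, -19.7, -15.0, -0.0, 0.0] 114.5671897547178
20 [0.0, -18.7, -25.4, -20.0, -0.0, 0.0] 122.07429506280349
25 [0.0, -24.7, -30.7, -25.0, -0.0, 0.0] 129.32968501465587
30 [0.0, -31.1, -35.4, -30.0, -0.0, 0.0] 136.2781417118171
35 [0.0, -37.9, -39.5, -35.0, -0.1, 0.0] 142.86678320322892
40 [0.0, -45.0, -43.0, -40.0, -0.1, 0.0] 149.04546594881117
45 [0.1, -52.4, -45.8, -45.0, -0.1, 0.0] 154.76716644207937
50 [0.1, -60.0, -48.0, -50.0, -0.1, 0.0] 159.9883390874225
55 [0.1, -67.8, -49.6, -55.0, -0.1, 0.0] 164.6692476083793
60 [0.1, -75.6, -50.4, -60.0, -0.1, 0.0] 168.77426746469536
65 [0.1, -83.6, -50.6, -65.0, -0.1, 0.0] 172.2721569765854
```

The gripper closed on nothing, so I look at where the fingers are against the crown, with the computed TCP, fingertip and wire points marked.

```bash
python3 - <<'E'
from h import *
T=pose();w=grab_frame('wrist')[:,:,::-1];f=grab_frame('scene')[:,:,::-1]
def crop(im,n,c,h,k,T=None):
    u,v=np.round(proj(n,c,T)).astype(int);x,y=max(0,u-h),max(0,v-h)
    o=cv2.resize(im[y:y+2*h,x:x+2*h],None,fx=k,fy=k,interpolation=cv2.INTER_CUBIC)
    tip=(T0@np.array([0,0,19,1]))[:3]
    for p,col in((T0[:3,3],(0,0,255)),(tip,(255,0,0)),(pw(90,-29,89),(0,200,0)),(pw(96,0,89),(200,0,200))):
        q=(proj(n,p,T)-[x,y])*k;cv2.circle(o,tuple(int(i) for i in q),4,col,1)
    return o
T0=T
cv2.imwrite('pics/c7.png',np.hstack([crop(w,'wrist',pw(90,-20,89),60,3.3333,T)[:400,:400],crop(f,'scene',pw(90,-20,95),40,5)[:400,:400]]))
E
```

```text
(no output)
```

View pics/c7.png

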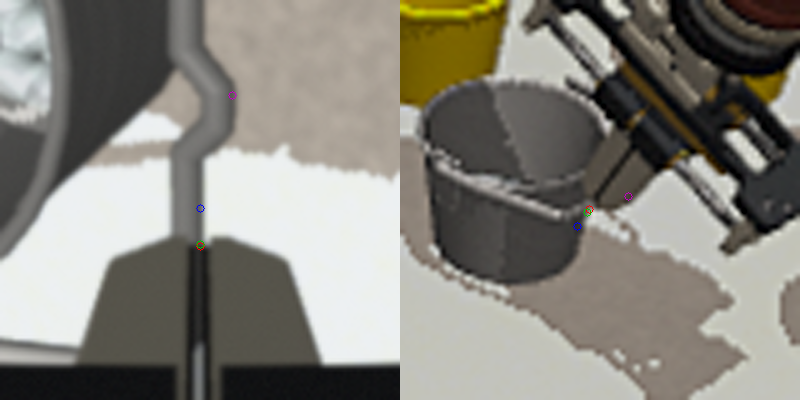

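```bash
python3 - <<'E'
from h import *
for x in(-11,-7.5,0,7.5,11):
  print(x,[proj('wrist',np.array([x,0,z]),np.eye(4))[1].round(1) for z in(-10,-5,0,5,10,15,19)])
w=cv2.imread('pics/w1.png')
print(w[225:270:2,272].sum(1), w[225:270:2,290].sum(1))
print(tip_extent, get_state()['ee_pos'])
E
```

```text
-11 [np.float64(269.6), np.float64(265.8), np.float64(262.2), np.float64(258.7), np.float64(255.3), np.float64(252.1), np.float64(249.6)]
-7.5 [np.float64(264.4), np.float64(260.6), np.float64(257.1), np.float64(253.7), np.float64(250.4), np.float64(247.3), np.float64(244.9)]
0 [np.float64(252.8), np.float64(249.3), np.float64(245.9), np.float64(242.7), np.float64(239.6), np.float64(236.7), np.float64(234.4)]
7.5 [np.float64(240.9), np.float64(237.6), np.float64(234.4), np.float64(231.4), np.float64(228.6), np.float64(225.9), np.float64(223.8)]
11 [np.float64(235.2), np.float64(232.0), np.float64(229.0), np.float64(226.1), np.float64(223.3), np.float64(220.7), np.float64(218.7)]
[648 649 652 652 652 651 652 651 630 360 194 193 191 196 195 195 192 194
 193 195 197 193 196] [648 649 650 652 650 650 650 648 626 334 200 205 227 231 208 195 197 195
 195 195 194 196 195]
19.0 [574.7 222.6  90.9]
```

The visible fingertips sit near the TCP mark rather than 19 mm beyond it (wrist row 243 against a predicted 224), which explains the misses. I reopen, go about 22 mm deeper and close again.

Call:
jog_arm --commands "0 0 -25 0 0 0;0 -1 -25 0 0 0;0 -1 -25 0 0 0;0 -1 -10 0 0 0;0 -1 5 0 0 0;0 -1 15 0 0 0;0 -1 20 0 0 0;0 -1 20 0 0 0" --gripper 0.18

```text
time: 14.2
ee_pos: [566.0, 217.1, 72.5]
ee_rot: [-1.409, -2.505, 0.558]
wrist_force: [-0.3, -0.3, 0.7]
opening: 0.183
```

Call:
jog_arm --commands "0 0 0 0 0 0;0 0 0 0 0 0;0 0 0 0 0 0;0 0 0 0 0 0" --gripper 0 --newtons 6

```text
time: 14.6
ee_pos: [566.3, 217.8, 73.5]
ee_rot: [-1.409, -2.506, 0.556]
wrist_force: [-1.4, -0.4, -0.6]
opening: 0.06
```

Gripped: opening 0.06 is about 5.6 mm of wire. Now the co-rotating swing.

```bash
cat >> h.py <<'E'
def pf(T):
    a=np.radians(YW);d=T[:3,3]-C;return np.array([d[0]*np.cos(a)+d[1]*np.sin(a),-d[0]*np.sin(a)+d[1]*np.cos(a),d[2]])
E
python3 - <<'E'
from h import *
s=get_state();T=pose(s);a=np.radians(YW);print(pf(T),s['wrist_force'],s['moment'],s['qpos'])
H=pw(0,0,89);ax=np.array([-np.sin(a),np.cos(a),0])
for f in range(5,71,5):
    Q=R.from_rotvec(-ax*np.radians(f)); p=H+Q.apply(T[:3,3]-H); print(f,cmd(p,Q*R.from_matrix(T[:3,:3]),T), p)
E
```

```text
[ 81.1 -28.3  73.5] [-1.4 -0.4 -0.6] [ 0.1 -0.2 -0.1] [-0.2  1.  -0.5  1.2  0.4  1.5 -0.2]
5 [0.0, -2.1, -6.9, -5.0, -0.0, 0.0] [567.2 218.3  80.6]
10 [0.0, -4.7, -13.6, -10.0, -0.0, 0.0] [567.6 218.5  87.8]
15 [0.0, -8.0, -20.0, -15.0, -0.0, 0.0] [567.4 218.4  95. ]
20 [0.0, -11.8, -26.1, -20.0, -0.0, 0.0] [566.7 218.  102.2]
25 [0.0, -16.1, -31.9, -25.0, -0.0, 0.0] [565.4 217.2 109.2]
30 [0.0, -20.9, -37.3, -30.0, -0.1, 0.0] [563.7 216.2 116.1]
35 [0.0, -26.1, -42.2, -35.0, -0.1, 0.0] [561.4 214.8 122.8]
40 [0.0, -31.8, -46.7, -40.0, -0.1, 0.0] [558.6 213.1 129.3]
45 [0.0, -37.8, -50.7, -45.0, -0.1, 0.0] [555.4 211.2 135.4]
50 [0.1, -44.1, -54.1, -50.0, -0.1, 0.0] [551.7 208.9 141.2]
55 [0.1, -50.7, -56.9, -55.0, -0.1, 0.0] [547.6 206.4 146.5]
60 [0.1, -57.6, -59.2, -60.0, -0.1, 0.0] [543.1 203.7 151.5]
65 [0.1, -64.6, -60.8, -65.0, -0.1, 0.0] [538.3 200.8 156. ]
70 [0.1, -71.7, -61.9, -70.0, -0.1, 0.0] [533.1 197.7 159.9]
```

Call:
jog_arm --commands "0 -1 -3.5 -2.5 0 0;0 -2 -7 -5 0 0;0 -3.5 -10 -7.5 0 0;0 -5 -13.5 -10 0 0;0 -6.5 -17 -12.5 0 0;0 -8 -20 -15 0 0;0 -10 -23 -17.5 0 0;0 -12 -26 -20 0 0;0 -14 -29 -22.5 0 0;0 -16 -32 -25 0 0;0 -18.5 -34.5 -27.5 0 0;0 -21 -37.5 -30 0 0"

```text
time: 15.8
ee_pos: [563.4, 216.0, 116.3]
ee_rot: [1.518, 2.699, 0.12]
wrist_force: [-0.8, 0.3, -1.5]
opening: 0.064
```

```bash
python3 - <<'E'
from h import *
s=get_state();T=pose(s);a=np.radians(YW);print(pf(T),s['wrist_force'],s['moment'],s['qpos'],s['opening'])
H=pw(0,0,89);ax=np.array([-np.sin(a),np.cos(a),0])
for f in range(5,41,5):
    Q=R.from_rotvec(-ax*np.radians(f)); p=H+Q.apply(T[:3,3]-H); print(f,cmd(p,Q*R.from_matrix(T[:3,:3]),T), p)
E
```

```text
[ 77.7 -28.4 116.3] [-0.8  0.3 -1.5] [-0.1  0.2  0. ] [-0.   0.7 -0.6  1.7  0.5  0.8 -0.3] 0.06360766164250586
5 [0.0, -2.1, -6.9, -5.0, -0.0, -0.0] [561.2 214.6 123. ]
10 [0.0, -4.7, -13.5, -10.0, -0.0, -0.0] [558.4 212.9 129.4]
15 [0.0, -8.0, -20.0, -15.0, -0.0, -0.0] [555.1 210.9 135.5]
20 [0.0, -11.8, -26.1, -20.0, -0.0, -0.0] [551.4 208.7 141.2]
25 [0.0, -16.1, -31.8, -25.0, -0.0, -0.0] [547.3 206.2 146.6]
30 [0.0, -20.9, -37.2, -30.0, -0.1, -0.0] [542.9 203.5 151.5]
35 [0.1, -26.1, -42.1, -35.0, -0.1, -0.0] [538.  200.6 155.9]
40 [0.1, -31.7, -46.5, -40.0, -0.1, -0.0] [532.9 197.5 159.9]
```

Call:
jog_arm --commands "0 -1 -3.5 -2.5 0 0;0 -2 -7 -5 0 0;0 -3.5 -10 -7.5 0 0;0 -5 -13.5 -10 0 0;0 -6.5 -17 -12.5 0 0;0 -8 -20 -15 0 0;0 -10 -23 -17.5 0 0;0 -12 -26 -20 0 0;0 -14 -29 -22.5 0 0;0 -16 -32 -25 0 0;0 -18.5 -34.5 -27.5 0 0;0 -21 -37 -30 0 0;0 -23.5 -40 -32.5 0 0;0 -26 -42 -35 0 0;0 -26 -42 -35 0 0"

```text
time: 17.3
ee_pos: [531.3, 193.4, 139.4]
ee_rot: [1.348, 2.43, 0.686]
wrist_force: [-0.5, -0.1, -1.0]
opening: 0.529
```

```bash
python3 - <<'E'
from h import *
s=get_state();T=pose(s);print(pf(T),s['wrist_force'],s['moment'],s['qpos'],s['opening'],T[:3,2])
H=pw(0,0,89);a=np.radians(YW);ax=np.array([-np.sin(a),np.cos(a),0])
for f in range(5,36,5):
    Q=R.from_rotvec(-ax*np.radians(f)); p=H+Q.apply(T[:3,3]-H); print(f,cmd(p,Q*R.from_matrix(T[:3,:3]),T), p)
E
```

```text
[ 38.4 -31.  139.4] [-0.5 -0.1 -1. ] [-0.2  0.3  0. ] [ 0.2  0.5 -0.8  2.2  1.8  0.3 -1.6] 0.5290726775196085 [ 0.5  0.3 -0.8]
5 [0.0, -2.2, -5.1, -5.0, -0.1, 0.0] [527.4 191.  142.5]
10 [0.0, -4.8, -10.0, -10.0, -0.1, 0.1] [523.3 188.6 145.3]
15 [0.0, -7.8, -14.6, -15.0, -0.2, 0.1] [519.  186.  147.6]
20 [0.1, -11.2, -18.9, -20.0, -0.3, 0.1] [514.5 183.3 149.5]
25 [0.1, -15.0, -22.9, -25.0, -0.4, 0.1] [510.  180.5 150.9]
30 [0.1, -19.1, -26.6, -30.0, -0.4, 0.2] [505.3 177.7 151.8]
35 [0.2, -23.6, -29.9, -35.0, -0.5, 0.2] [500.6 174.8 152.3]
```

```bash
python3 - <<'E'
from h import *
T=pose();print(T[:3,3],get_state()['opening'])
w=grab_frame('wrist')[:,:,::-1];f=grab_frame('scene')[:,:,::-1]
cv2.imwrite('pics/w8.png',w);cv2.imwrite('pics/s8.png',f)
cv2.imwrite('pics/c8.png',np.hstack([cv2.resize(w,(533,400)),cv2.resize(f[170:270,325:392],(267,400),interpolation=cv2.INTER_CUBIC)]))
E
```

```text
[531.3 193.4 139.4] 0.5290726775196085
```

View pics/c8.png

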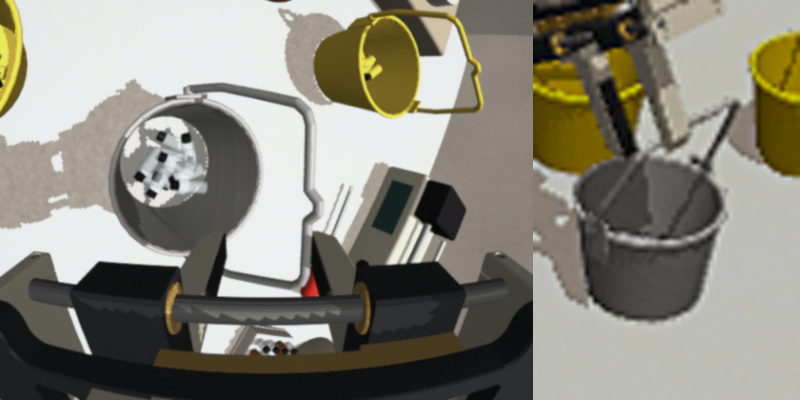

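The pail is upright and the bail is raised partway, cradled on the outer finger. The jaws slipped open around it near a wrist singularity. I compute the bail angle from kink pixel (334,219).

```bash
python3 - <<'E'
from h import *
T=pose();k=560/533
for f in range(30,80,5):
    a=np.radians(f);print(f,*[proj('wrist',pw(r*np.cos(a),y,89+r*np.sin(a)),T)/k for r,y in((96,0),(88,42),(88,-42))])
print('rim',proj('wrist',pw(59,0,87),T)/k,proj('wrist',pw(0,59,87),T)/k,proj('wrist',pw(-59,0,87),T)/k,'ear',proj('wrist',pw(0,62,89),T)/k)
a=np.radians(YW);rx=lambda v:np.array([v[0]*np.cos(a)+v[1]*np.sin(a),-v[0]*np.sin(a)+v[1]*np.cos(a),v[2]])
print('tool axes in pail',rx(T[:3,0]),rx(T[:3,1]),rx(T[:3,2]),pf(T))
E
```

```text
30 [317.2 177.3] [308.5 116. ] [302.7 233. ]
35 [319.1 180.2] [310.  116.5] [303.7 237.4]
40 [320.  183.3] [310.5 117. ] [303.9 242. ]
45 [319.7 186.6] [309.9 117.4] [303.1 246.8]
50 [318.2 190.2] [308.2 117.8] [301.1 251.9]
55 [315.3 193.9] [305.  118.2] [298.  257.1]
60 [310.9 197.7] [300.3 118.6] [293.6 262.6]
65 [304.6 201.7] [294.  118.9] [287.8 268.1]
70 [296.5 205.8] [285.9 119.2] [280.5 273.6]
75 [286.3 210. ] [275.9 119.6] [271.8 279. ]
rim [251.5 167.3] [176.   90.7] [ 94.9 187. ] ear [176.8  86.2]
tool axes in pail [-0.  1. -0.] [0.8 0.  0.5] [ 0.5 -0.  -0.8] [ 41.3 -31.2 141.8]
```

Call:
jog_arm --commands "0 0 0 0 0 0;0 0 0 0 0 0;0 0 0 0 0 0" --gripper 0.53

```text
time: 17.7
ee_pos: [531.3, 193.2, 139.2]
ee_rot: [1.346, 2.431, 0.681]
wrist_force: [2.7, 0.0, 6.5]
opening: 0.532
```

```bash
cat > ang.py <<'E'
from h import *
# bail angle + pail pose from current wrist picture by template-free masks: print state and save
import sys
s=get_state();T=pose(s);w=grab_frame('wrist')[:,:,::-1];T2=pose();print('pf',pf(T),pf(T2),s['wrist_force'],s['moment'],s['opening'],'q',s['qpos'],'vel',np.abs(s['joint_vel']).max())
cv2.imwrite(f'pics/{sys.argv[1]}.png',w);np.save(f'pics/T{sys.argv[1]}.npy',T)
w8=cv2.imread('pics/w8.png')
E
python3 ang.py w9; python3 - <<'E'
from h import *
w8=cv2.imread('pics/w8.png');w9=cv2.imread('pics/w9.png')
print(cv2.absdiff(w8,w9).mean())
k=560/533;T=np.load('pics/Tw9.npy')
for n,(x,y) in dict(kink=(318,208),cp=(308,105),earp=(185,92),rimR=(258,172),rimL=(112,195)).items():
    u,v=int(x*k),int(y*k);h=14;t=w8[v-h:v+h,u-h:u+h];s=w9[v-h-20:v+h+20,u-h-20:u+h+20]
    r=cv2.minMaxLoc(cv2.matchTemplate(s,t,cv2.TM_CCOEFF_NORMED));p=np.array([u,v])+np.array(r[3])-20;print(n,round(r[1],2),p,'at z89 pail:',pf(np.r_[np.c_[np.eye(3),plane('wrist',p,89 if n!='kink' else 165,T)],[[0,0,0,1]]]))
for f in (40,50,60,65,70,75): a=np.radians(f);print(f,proj('wrist',pw(96*np.cos(a),0,89+96*np.sin(a)),T),proj('wrist',pw(89*np.cos(a),42,89+89*np.sin(a)),T))
E
```

```text
pf [ 38.4 -31.1 139.2] [ 38.4 -31.1 139.2] [2.7 0.  6.5] [ 0.2 -0.9 -0.2] 0.5324717487624958 q [ 0.2  0.5 -0.8  2.2  1.8  0.3 -1.6] vel 0.004128745906295071
2.4997108843537417
kink 0.99 [334 218] at z89 pail: [ 55.   -8.5 165. ]
cp 1.0 [324 110] at z89 pail: [106.5  49.8  89. ]
earp 0.98 [195  95] at z89 pail: [ 2.4 59.1 89. ]
rimR 1.0 [272 180] at z89 pail: [59.7 -2.7 89. ]
rimL 1.0 [117 203] at z89 pail: [-51.7  -4.4  89. ]
40 [342.6 193.2] [334.5 123.4]
50 [341.1 200.4] [332.5 124.3]
60 [333.7 208.5] [324.7 125.2]
65 [327.4 212.7] [318.3 125.6]
70 [319.1 217.1] [309.9 125.9]
75 [308.6 221.5] [299.4 126.3]
```

The residual force (2.3, 6.5 N) lies along the bail at about 68°, so the tool is pressing the crown toward its hinge. I relieve that, then push the bail upright with the outer finger while untilting the tool.

```bash
python3 - <<'E'
from h import *
T=pose();P=pf(T);tl0=-np.degrees(np.arctan2(-T[2,1]*-1,-T[2,2]));print(P,tl0, T[2,1],T[2,2])
r=None
n=12
for i in range(1,n+1):
    f=np.radians(66+(88-66)*i/n);t=-36*(1-i/n);tr=np.radians(t)
    y=np.array([np.cos(tr),-np.sin(tr)]);z=np.array([-np.sin(tr),-np.cos(tr)])
    yt=18+3.6*min(1,i/4)
    w=np.array([90*np.cos(f)+3,89+90*np.sin(f)]);q=w-yt*y+24*z
    print(i,cmd(pw(q[0],P[1],q[1]),Rt(YW,t),T),q)
E
```

```text
[ 38.4 -31.1 139.2] -31.783691781003583 0.5266476165284355 -0.8499357274468206
1 [0.0, -2.1, -4.5, -1.2, 0.4, 1.0] [ 34.2 141.9]
2 [0.0, -6.0, -7.8, 1.8, 0.5, 1.0] [ 29.1 142.7]
3 [0.1, -9.9, -11.3, 4.8, 0.5, 1.0] [ 24.  143.6]
4 [0.1, -13.8, -14.8, 7.8, 0.5, 1.0] [ 18.8 144.5]
5 [0.1, -16.8, -18.2, 10.8, 0.5, 0.9] [ 14.5 145.9]
6 [0.2, -19.8, -21.7, 13.8, 0.6, 0.9] [ 10.1 147.2]
7 [0.2, -22.8, -25.1, 16.8, 0.6, 0.9] [  5.8 148.5]
8 [0.2, -25.8, -28.5, 19.8, 0.6, 0.9] [  1.5 149.8]
9 [0.2, -28.7, -31.8, 22.8, 0.6, 0.9] [ -2.8 151.1]
10 [0.3, -31.7, -35.2, 25.8, 0.7, 0.9] [ -7.1 152.4]
11 [0.3, -34.6, -38.5, 28.8, 0.7, 0.9] [-11.3 153.7]
12 [0.3, -37.5, -41.7, 31.8, 0.7, 0.8] [-15.5 154.9]
```

Call:
jog_arm --commands "0 3 -3 0 0 0;0 6 -7 0 0 0;0 2 -8 1 0 0;0 -3 -9 3 0 0;0 -8 -12 5 0 0;0 -12 -15 8 0 0;0 -16 -18 11 0 0;0 -20 -22 14 0 0;0 -20 -22 14 0 0"

```text
time: 18.65
ee_pos: [504.6, 178.1, 145.4]
ee_rot: [1.436, 2.586, 0.39]
wrist_force: [0.3, 0.2, -0.8]
opening: 0.53
```

```bash
python3 ang.py w10; python3 - <<'E'
from h import *
w8=cv2.imread('pics/w8.png');w=cv2.imread('pics/w10.png');T=np.load('pics/Tw10.npy');k=560/533
for n,(x,y) in dict(kink=(318,208),earp=(185,92),rimR=(258,172)).items():
    u,v=int(x*k),int(y*k);h=14;t=w8[v-h:v+h,u-h:u+h];s=w[:max(v+h+70,100),u-h-100:u+h+100]
    r=cv2.minMaxLoc(cv2.matchTemplate(s,t,cv2.TM_CCOEFF_NORMED));print(n,round(r[1],2),np.array(r[3])+[u-100,h])
for f in (50,60,70,75,80,90): a=np.radians(f);print(f,proj('wrist',pw(96*np.cos(a)+3,-3,89+96*np.sin(a)),T),proj('wrist',pw(89*np.cos(a)+3,39,89+89*np.sin(a)),T))
print(proj('wrist',pw(3,59,89),T),proj('wrist',pw(62,-3,87),T))
E
```

```text
pf [  7.7 -30.2 145.4] [  7.  -30.4 144.9] [ 0.3  0.2 -0.8] [-0.1  0.1 -0. ] 0.5302569559473436 q [ 0.3  0.5 -0.9  2.1  0.9  0.6 -0.7] vel 0.056805574741479785
kink 0.86 [330 224]
earp 0.9 [252  97]
rimR 0.99 [320 158]
50 [382.2 203.5] [376.4 132.4]
60 [371.9 210. ] [366.3 133.2]
70 [354.9 216.4] [349.7 133.7]
75 [343.7 219.4] [338.9 133.9]
80 [330.7 222.1] [326.4 134. ]
90 [299.8 226.5] [296.9 134.1]
[253.8  97.1] [325.7 177.6]
```

The bail is at about 80° and forces are free. I push the last 10° and finish untilting.

```bash
python3 - <<'E'
from h import *
T=pose();P=pf(T);T0=T
t0=-np.degrees(np.arctan2(T[2,1],-T[2,2]));print(t0,P)
# wire in tool coords now
w=T[:3,:3].T@(pw(90*np.cos(np.radians(80))+2,-31,89+90*np.sin(np.radians(80)))-T[:3,3]);print('wire in tool',w)
n=5
for i in range(1,n+1):
    f=np.radians(80+10.*i/n);t=t0*(1-i/n);tr=np.radians(t)
    y=np.array([np.cos(tr),-np.sin(tr)]);z=np.array([-np.sin(tr),-np.cos(tr)])
    ww=np.array([90*np.cos(f)+2,89+90*np.sin(f)]);q=ww-w[1]*y-w[2]*z
    print(i,cmd(pw(q[0],P[1],q[1]),Rt(YW,t),T),q)
E
```

```text
-17.495592498507598 [  7.  -30.4 144.9]
wire in tool [ -1.1  20.  -28. ]
1 [0.0, -4.5, -2.7, 3.5, 0.5, 0.8] [  1.9 146.1]
2 [0.1, -8.9, -5.4, 7.0, 0.5, 0.8] [ -3.1 147.3]
3 [0.1, -13.3, -8.0, 10.5, 0.6, 0.8] [ -8.1 148.5]
4 [0.2, -17.7, -10.7, 14.0, 0.6, 0.7] [-13.1 149.8]
5 [0.2, -22.0, -13.3, 17.5, 0.6, 0.7] [-18. 151.]
```

Call:
jog_arm --commands "0 -2 -1 2 0 0;0 -4 -3 3.5 0 0;0 -9 -5 7 0 1;0 -13 -8 10.5 0 1;0 -18 -11 14 0 1;0 -22 -13 17.5 0.5 1;0 -22 -13 17.5 0.5 1;0 -22 -13 17.5 0.5 1"

```text
time: 19.5
ee_pos: [482.4, 164.1, 150.3]
ee_rot: [1.547, 2.731, -0.003]
wrist_force: [-0.1, -0.1, 1.0]
opening: 0.531
```

```bash
python3 ang.py w11; python3 - <<'E'
from h import *
w8=cv2.imread('pics/w8.png');w=cv2.imread('pics/w11.png');T=np.load('pics/Tw11.npy');k=560/533
print(T)
for n,(x,y) in dict(kink=(318,208),earp=(185,92),rimR=(258,172)).items():
    u,v=int(x*k),int(y*k);h=14;t=w8[v-h:v+h,u-h:u+h];s=w[:300,u-h-100:u+h+120]
    r=cv2.minMaxLoc(cv2.matchTemplate(s,t,cv2.TM_CCOEFF_NORMED));print(n,round(r[1],2),np.array(r[3])+[u-100,h])
for f in (75,80,85,90,95): a=np.radians(f);print(f,proj('wrist',pw(96*np.cos(a)+2,-3,89+96*np.sin(a)),T))
print(proj('wrist',pw(2,59,89),T))
E
```

```text
pf [-18.5 -30.8 150.3] [-18.7 -30.8 150.5] [-0.1 -0.1  1. ] [-0.  -0.2 -0.1] 0.5309271381190752 q [ 0.3  0.6 -1.   1.9  0.7  1.  -0.5] vel 0.011935198922866883
[[ -0.5   0.9   0.  482.4]
 [  0.9   0.5  -0.  164.1]
 [ -0.   -0.   -1.  150.3]
 [  0.    0.    0.    1. ]]
kink 0.69 [236 264]
earp 0.73 [305  98]
rimR 1.0 [382 175]
75 [373.2 218.7]
80 [358.3 220.1]
85 [342.2 221. ]
90 [325.2 221.4]
95 [307.8 221.3]
[309.8  97.5]
```

```bash
python3 - <<'E'
from h import *
w10=cv2.imread('pics/w10.png');w=cv2.imread('pics/w11.png')
for h in (10,14):
    t=w10[224-h:224+h,330-h:330+h];x0,y0=285,190;s=w[y0:255,x0:400]
    r=cv2.minMaxLoc(cv2.matchTemplate(s,t,cv2.TM_CCOEFF_NORMED));print(h,round(r[1],2),np.array(r[3])+[x0+h,y0+h])
for v in (150,165,180,195): print(v,' '.join(str(x) for x in cv2.cvtColor(w,cv2.COLOR_BGR2GRAY)[v,290:360:2]))
E
```

```text
10 0.84 [315 223]
14 0.69 [315 220]
150 140 161 186 200 184 146 170 186 177 160 149 161 179 176 116 166 204 233 214 183 222 213 143 137 140 138 136 137 146 95 55 57 54 56 55
165 192 175 205 163 163 177 198 212 216 210 229 231 222 164 118 165 203 231 211 174 145 163 141 136 137 136 135 137 140 169 77 61 60 60 60
180 224 222 206 223 228 215 217 115 21 25 44 117 197 173 121 165 201 230 210 170 132 136 134 134 135 135 132 127 76 64 65 64 63 64 65
195 228 231 231 232 233 232 232 230 234 224 220 159 134 121 96 113 125 126 114 117 149 137 120 119 83 69 68 68 68 67 65 67 67 66 65
```

```bash
python3 - <<'E'
from h import *
T=np.load('pics/Tw11.npy')
for f in (80,85,90,95): a=np.radians(f);print(f,[proj('wrist',pw(90*np.cos(a)+2,y,89+90*np.sin(a)),T).round(0) for y in(10,20,30)])
a=np.radians(YW);b=T[:3,:3]
for yt in(-2,0,2,3):
  print(yt, cmd(pw(yt,-3-33,0)+[0,0,T[2,3]],Rt(YW),T))
E
```

```text
80 [array([355., 191.]), array([356., 172.]), array([357., 151.])]
85 [array([340., 192.]), array([341., 172.]), array([342., 151.])]
90 [array([325., 192.]), array([325., 172.]), array([326., 151.])]
95 [array([308., 192.]), array([309., 172.]), array([309., 151.])]
-2 [-5.1, 16.5, 0.0, -0.0, 0.2, -0.3]
0 [-5.1, 18.5, 0.0, -0.0, 0.2, -0.3]
2 [-5.1, 20.5, 0.0, -0.0, 0.2, -0.3]
3 [-5.1, 21.5, 0.0, -0.0, 0.2, -0.3]
```

The bail is upright: crown column 323 matches 90°. Next I centre the jaws on bail_right and close firmly.

Call:
jog_arm --commands "-1 5 -1 0 0 0;-2 10 -2 0 0 0;-4 15 -3 0 0 0;-5 20 -3 0 0 0;-5 20 -3 0 0 0;-5 20 -3 0 0 0"

```text
time: 20.15
ee_pos: [502.8, 170.5, 154.0]
ee_rot: [1.548, 2.732, -0.002]
wrist_force: [0.4, 0.1, 0.6]
opening: 0.532
```

Call:
jog_arm --commands "0 0 0 0 0 0;0 0 0 0 0 0;0 0 0 0 0 0;0 0 0 0 0 0;0 0 0 0 0 0;0 0 0 0 0 0" --gripper 0 --newtons 55

```text
time: 20.75
ee_pos: [502.8, 170.4, 154.1]
ee_rot: [1.548, 2.732, -0.002]
wrist_force: [-0.0, -0.0, -0.6]
opening: 0.065
```

```bash
python3 ang.py w12; python3 - <<'E'
from h import *
w=cv2.imread('pics/w12.png');T=np.load('pics/Tw12.npy');w3=cv2.imread('pics/w11.png')
print(T[:3,3])
g=cv2.cvtColor(w,cv2.COLOR_BGR2GRAY)
for v in (130,150,165): print(v,' '.join(str(x) for x in g[v,255:310:2]))
for f in (85,90,95): a=np.radians(f);print(f,[proj('wrist',pw(90*np.cos(a)+1.5,y,89+90*np.sin(a)),T).round(0) for y in(10,20,30)], proj('wrist',pw(1.5,-3,185),T))
print(proj('wrist',pw(1.5,59,89),T))
E
```

```text
pf [  2.2 -35.9 154.1] [  2.2 -35.9 154.1] [-0.  -0.  -0.6] [-0.  -0.1  0. ] 0.06478577939843302 q [ 0.2  0.7 -1.   1.8  0.7  1.  -0.5] vel 0.0036770364281146824
[502.8 170.4 154.1]
130 144 144 145 144 146 148 149 148 133 142 186 225 229 195 162 179 163 144 147 177 224 219 168 151 165 229 236 229
150 144 142 142 138 145 174 195 203 188 137 175 215 231 205 168 185 192 188 192 195 198 185 185 208 219 216 218 214
165 33 42 153 221 215 201 190 170 137 120 168 205 231 212 172 155 185 184 180 182 200 218 221 225 228 194 157 151
85 [array([297., 180.]), array([297., 160.]), array([297., 139.])] [280.9 208.9]
90 [array([281., 180.]), array([281., 160.]), array([281., 139.])] [280.9 208.9]
95 [array([265., 180.]), array([265., 160.]), array([264., 139.])] [280.9 208.9]
[280.7  90.9]
```

Gripped at 6 mm with no disturbance. Test lift next.

Call:
jog_arm --commands "0 0 -2 0 0 0;0 0 -4 0 0 0;0 0 -7 0 0 0;0 0 -11 0 0 0;0 0 -15 0 0 0;0 0 -15 0 0 0;0 0 -15 0 0 0"

```text
time: 21.5
ee_pos: [502.8, 170.4, 169.3]
ee_rot: [1.548, 2.731, -0.002]
wrist_force: [0.1, 0.2, -4.3]
opening: 0.045
```

```bash
python3 ang.py w13; python3 - <<'E'
from h import *
A=cv2.imread('pics/w12.png');B=cv2.imread('pics/w13.png')
for n,(u,v,h) in dict(earp=(281,91,12),rimL=(215,150,14),rimR=(347,150,14),kink=(281,209,12)).items():
    t=A[v-h:v+h,u-h:u+h];s=B[v-h-15:v+h+15,u-h-15:u+h+15];r=cv2.minMaxLoc(cv2.matchTemplate(s,t,cv2.TM_CCOEFF_NORMED));print(n,round(r[1],2),np.array(r[3])-15)
T=pose();u=np.array([np.cos(np.radians(-13.5)),np.sin(np.radians(-13.5)),0]);v=np.array([-u[1],u[0],0]);S=np.array([518,-200.3,0])
R2=Rt(-13.5)
def tcp(x,z): # kink at stand x, height z ; kink in tool (33,0,-31)
    return S+x*u+[0,0,z]-R2.apply([33,0,-31])
for x,z in((-75,275),(0,275)): print(tcp(x,z),cmd(tcp(x,z),R2,T))
print('kink now z',T[2,3]+31)
E
```

```text
pf [  2.2 -35.9 169.3] [  2.1 -36.  169.1] [ 0.1  0.2 -4.3] [-0.1 -0.2  0. ] 0.04483655295975045 q [ 0.2  0.7 -1.   1.8  0.6  1.1 -0.5] vel 0.005910578738132133
earp 0.87 [-1  4]
rimL 0.98 [-3  1]
rimR 1.0 [-5  4]
kink 0.84 [2 5]
[ 437.4 -214.9  244. ] [-297.0, -254.0, -74.1, 0.0, 0.1, 44.4]
[ 510.3 -232.4  244. ] [-349.5, -200.4, -74.0, 0.0, 0.1, 44.4]
kink now z 200.1166970294916
```

Call:
jog_arm --commands "0 0 0 0 0 0;0 0 0 0 0 0"

```text
time: 21.75
ee_pos: [502.7, 170.4, 169.0]
ee_rot: [1.548, 2.732, -0.002]
wrist_force: [0.5, 0.8, -4.3]
opening: 0.045
```

```bash
python3 ang.py w14; python3 - <<'E'
from h import *
A=cv2.imread('pics/w13.png');B=cv2.imread('pics/w14.png');print(cv2.absdiff(A,B).mean())
f=grab_frame('scene')[:,:,::-1]
u,v=np.round(proj('scene',pw(2,-3,120))).astype(int);print(u,v)
cv2.imwrite('pics/c14.png',np.hstack([cv2.resize(B[40:290,165:405],(384,400),interpolation=cv2.INTER_CUBIC),cv2.resize(f[v-60:v+55,u-60:u+55],(400,400),interpolation=cv2.INTER_CUBIC)]))
E
```

```text
pf [  2.1 -35.9 169. ] [  2.1 -35.9 169. ] [ 0.5  0.8 -4.3] [-0.1 -0.2 -0. ] 0.044595589202405805 q [ 0.2  0.7 -1.   1.8  0.6  1.1 -0.5] vel 0.0013336936387857853
1.0416057256235827
353 210
```

View pics/c14.png

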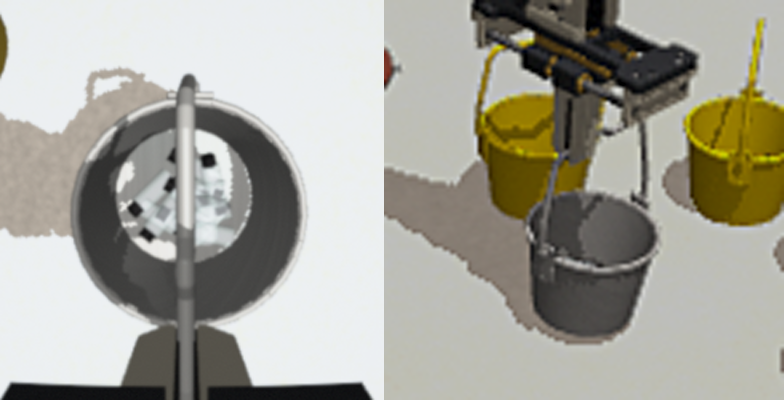

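The pail hangs level from the upright bail and is stable (4.3 N, opening steady). I refine where the kink lies along the crown, relative to the tool.

```bash
python3 - <<'E'
from h import *
for n in('w12','w14'):
    g=cv2.cvtColor(cv2.imread(f'pics/{n}.png'),cv2.COLOR_BGR2GRAY).astype(float)
    print(n,[int(g[v:v+2,276:288].max()) for v in range(170,250,2)])
    # wire width/centre per row
    print([ (int(276+np.argmax(g[v,272:292])-4)) for v in range(100,240,5)])
for x in(24,27,30,33,36,39,42): print(x,proj('wrist',np.array([x,0,-25.]),np.eye(4)).round(1),proj('wrist',np.array([x,0,-31.]),np.eye(4)).round(1))
E
```

```text
w12 [231, 230, 229, 229, 224, 180, 183, 228, 232, 233, 228, 202, 146, 137, 124, 110, 120, 134, 132, 127, 126, 126, 126, 126, 125, 114, 96, 91, 95, 121, 125, 125, 125, 125, 174, 191, 124, 124, 124, 124]
[291, 278, 278, 286, 286, 286, 278, 278, 278, 279, 279, 279, 279, 279, 279, 279, 291, 287, 287, 272, 278, 278, 278, 279, 278, 280, 280, 280]
w14 [233, 232, 232, 232, 231, 229, 195, 185, 186, 181, 178, 173, 134, 115, 121, 124, 130, 134, 129, 129, 128, 129, 128, 128, 121, 105, 94, 94, 107, 126, 127, 127, 127, 127, 126, 127, 132, 128, 126, 126]
[289, 272, 281, 281, 281, 289, 290, 281, 281, 281, 281, 281, 281, 281, 281, 281, 281, 291, 289, 272, 272, 280, 280, 280, 280, 280, 281, 280]
24 [282.7 222.1] [282.7 226.2]
27 [282.7 216.5] [282.7 220.4]
30 [282.7 210.9] [282.7 214.6]
33 [282.7 205.2] [282.7 208.7]
36 [282.7 199.4] [282.7 202.7]
39 [282.7 193.6] [282.7 196.7]
42 [282.7 187.7] [282.7 190.6]
```

Call:
jog_arm --commands "0 0 -4 0 0 0;0 0 -10 0 0 0;0 0 -18 0 0 0;0 0 -27 0 0 0;0 0 -36 0 0 0;0 0 -45 0 0 0;0 0 -54 0 0 0;0 0 -62 0 0 0;0 0 -69 0 0 0;-3 -3 -73 0 0 0;-8 -7 -75 0 0 1;-15 -13 -75 0 0 2;-24 -21 -75 0 0 4;-35 -30 -75 0 0 5;-48 -41 -75 0 0 7;-62 -53 -75 0 0 9;-76 -65 -75 0 0 11;-91 -78 -75 0 0 13;-106 -91 -75 0 0 15;-121 -104 -75 0 0 17"

```text
time: 23.85
ee_pos: [474.8, 11.3, 244.1]
ee_rot: [1.939, 2.469, -0.004]
wrist_force: [0.1, 0.4, -4.2]
opening: 0.042
```

```bash
cat >> h.py <<'E'
u_=np.array([np.cos(np.radians(-13.5)),np.sin(np.radians(-13.5)),0]);v_=np.array([-u_[1],u_[0],0]);S=np.array([518,-200.3,0]);R2=Rt(-13.5)
def tcp(x,z,kx=31.5): return S+x*u_+[0,0,z]-R2.apply([kx,0,-31])
def sf(T):
    k=T@np.array([31.5,0,-31,1]);d=k[:3]-S;return np.array([d@u_,d@v_,k[2]])
E
python3 - <<'E'
from h import *
s=get_state();print(s['ee_pos'],s['opening'],s['wrist_force'],s['qpos'],np.abs(s['joint_vel']).max());print(cmd(tcp(-75,275),R2),sf(pose()))
E
```

```text
[474.8  11.3 244.1] 0.041968343940967226 [ 0.1  0.4 -4.2] [ 0.6  0.5 -1.1  1.8  0.5  1.1 -0.3] 0.4400628760692171
[-209.5, -89.2, 0.7, 0.0, 0.2, 27.2] [-105.9  223.7  275. ]
```

Call:
jog_arm --commands "-14 -6 0 0 0 2;-28 -12 0 0 0 4;-43 -18 0 0 0 6;-58 -25 0 0 0 8;-73 -31 0 0 0 10;-88 -37 0 0 0 12;-103 -44 0 0 0 14;-118 -50 0 0 0 16;-133 -57 0 0 0 18;-147 -63 0 0 0 20;-160 -68 0 0 0 22;-172 -73 0 0 0 23;-183 -78 0 0 0 24;-192 -82 0 0 0 25;-199 -85 0 0 0 26;-205 -87 0 0 0 27;-208 -89 0 0 0 27;-209.5 -89 0 0 0 27;-209.5 -89 0 0 0 27;-209.5 -89 0 0 0 27"

```text
time: 25.85
ee_pos: [439.8, -210.8, 244.9]
ee_rot: [2.457, 1.954, 0.0]
wrist_force: [-0.2, 0.0, -4.4]
opening: 0.044
```

```bash
python3 ang.py w15;python3 - <<'E'
from h import *
T=pose();print(sf(T),cmd(tcp(-75,275),R2),cmd(tcp(0,275),R2))
g=cv2.cvtColor(cv2.imread('pics/w15.png'),cv2.COLOR_BGR2GRAY).astype(float)
print([int(g[v:v+2,276:288].max()) for v in range(170,250,2)])
print([(v,int(np.argmax(g[v,265:300])+265)) for v in range(110,240,10)])
for n,p in(('tip',(496.1,-195.2,250)),('hinge',(532.4,-204,251)),('rod',(600.5,-219.7,248))): print(n,proj('wrist',p,T))
E
```

```text
pf [-249.2 -329.4  244.9] [-249.2 -329.4  244.9] [-0.2  0.  -4.4] [-0.1  0.  -0. ] 0.04399543424526424 q [ 1.   0.4 -0.9  1.8  0.4  1.1 -0.3] vel 0.002336132089646811
[-73.9   3.  275.8] [-2.9, -1.4, 0.9, 0.1, 0.1, 0.5] [-3.6, 73.6, 1.0, 0.1, 0.1, 0.5]
[226, 225, 224, 224, 224, 223, 223, 223, 222, 198, 173, 185, 193, 193, 193, 192, 218, 225, 220, 218, 218, 217, 217, 216, 205, 172, 147, 122, 106, 126, 128, 127, 127, 126, 126, 126, 126, 126, 125, 125]
[(110, 281), (120, 281), (130, 269), (140, 281), (150, 297), (160, 281), (170, 296), (180, 281), (190, 265), (200, 289), (210, 281), (220, 281), (230, 281)]
tip [370.2 203.2]
hinge [428.5 204.4]
rod [511.5 203.2]
```

Kink offset confirmed at 31.5 mm. I advance over the hook, wire at about 275 and hook top at about 254.

Call:
jog_arm --commands "-1 3 0 0 0 0;-2 8 0 0 0 0.5;-3 15 0 0 0 0.5;-3.5 23 0 0 0 0.5;-3.5 31 0 0 0 0.5;-3.5 39 0 0 0 0.5;-3.5 47 0 0 0 0.5;-3.5 54 0 0 0 0.5;-3.5 61 0 0 0 0.5;-3.5 67 0 0 0 0.5;-3.5 71 0 0 0 0.5;-3.5 73.5 0 0 0 0.5;-3.5 73.5 0 0 0 0.5;-3.5 73.5 0 0 0 0.5"

```text
time: 27.3
ee_pos: [510.2, -231.4, 244.9]
ee_rot: [2.467, 1.942, -0.001]
wrist_force: [0.2, -0.8, -3.6]
opening: 0.04
```

```bash
python3 ang.py w16;python3 - <<'E'
from h import *
T=pose();print(sf(T),cmd(tcp(0,275),R2))
A=cv2.imread('pics/w1.png');B=cv2.imread('pics/w16.png');T1=np.load('pics/Tw1.npy');T=np.load('pics/Tw16.npy')
# check pail/hook overlap: where is tip / rod top in this picture
for n,p,h in(('tip',(496.1,-195.2,250),9),('rod',(600.5,-219.7,248),14)):
    u,v=np.round(proj('wrist',p,T1)).astype(int);t=cv2.resize(A[v-h:v+h,u-h:u+h],None,fx=1.45,fy=1.45)
    U,V=proj('wrist',p,T);U,V=int(U),int(V);H=t.shape[0]//2;s=B[V-H-14:V+H+14,U-H-14:U+H+14]
    r=cv2.minMaxLoc(cv2.matchTemplate(s,t,cv2.TM_CCOEFF_NORMED));print(n,(U,V),round(r[1],2),np.array(r[3])-14)
E
```

```text
pf [-199.6 -383.5  244.9] [-199.7 -383.5  244.9] [ 0.2 -0.8 -3.6] [-0.2 -0.   0. ] 0.039836391419547625 q [ 0.9  0.6 -0.9  1.6  0.5  1.2 -0.3] vel 0.0040077656320625646
[ -0.4  -0.6 275.9] [0.6, 0.4, 0.9, 0.1, 0.1, -0.1]
tip (241, 196) 0.56 [-13  -9]
rod (422, 194) 0.98 [-2  1]
```

Call:
jog_arm --commands "0.5 0.5 4 0 0 0;0.5 0.5 9 0 0 0;0.5 0.5 14 0 0 0;0.5 0.5 18 0 0 0;0.5 0.5 20 0 0 0;0.5 0.5 22 0 0 0;0.5 0.5 24 0 0 0;0.5 0.5 26 0 0 0;0.5 0.5 26 0 0 0" --gripper 0 --newtons 60

```text
time: 28.25
ee_pos: [511.4, -231.1, 219.3]
ee_rot: [2.466, 1.941, 0.0]
wrist_force: [-0.4, 0.6, 0.6]
opening: 0.043
```

Call:
jog_arm --commands "0 0 1.5 0 0 0;0 0 3 0 0 0;0 0 4.5 0 0 0;0 0 6 0 0 0;0 0 6 0 0 0"

```text
time: 28.75
ee_pos: [512.7, -231.2, 214.8]
ee_rot: [2.464, 1.939, 0.003]
wrist_force: [-1.3, -0.9, 6.3]
opening: 0.044
```

Call:
jog_arm --commands "0 0 1.5 0 0 0;0 0 3 0 0 0;0 0 4.5 0 0 0;0 0 6 0 0 0;0 0 6 0 0 0"

```text
time: 29.25
ee_pos: [512.3, -231.2, 208.9]
ee_rot: [2.465, 1.94, 0.002]
wrist_force: [-2.0, -0.7, 7.4]
opening: 0.042
```

Gate contact came at kink z of about 250, so the seat is at about 213, as measured. Force is within the gate's range, so I continue down.

Call:
jog_arm --commands "0 0 1.5 0 0 0;0 0 3 0 0 0;0 0 4.5 0 0 0;0 0 6 0 0 0;0 0 6 0 0 0"

```text
time: 29.75
ee_pos: [510.2, -230.8, 201.0]
ee_rot: [2.467, 1.943, -0.003]
wrist_force: [-4.2, 0.8, 3.4]
opening: 0.045
```

Call:
jog_arm --commands "0 0 1.5 0 0 0;0 0 3 0 0 0;0 0 4.5 0 0 0;0 0 6 0 0 0;0 0 6 0 0 0"

```text
time: 30.25
ee_pos: [510.0, -231.2, 193.9]
ee_rot: [2.468, 1.943, -0.004]
wrist_force: [-4.9, 1.0, -1.0]
opening: 0.045
```

```bash
python3 ang.py w17;python3 - <<'E'
from h import *
T=pose();print(sf(T),T[:3,2])
E
```

```text
pf [-199.7 -383.2  193.9] [-199.7 -383.1  194. ] [-4.9  1.  -1. ] [0.2 0.9 0.2] 0.04482846462211635 q [ 0.9  0.6 -0.8  1.7  0.5  1.1 -0.3] vel 0.005719169154509561
[ -0.5  -0.3 224.9] [-0. -0. -1.]
```

Call:
jog_arm --commands "0 0 1.5 0 0 0;0 0 3 0 0 0;0 0 4.5 0 0 0;0 0 6 0 0 0;0 0 6 0 0 0"

```text
time: 30.8
ee_pos: [512.1, -231.5, 188.7]
ee_rot: [2.466, 1.941, 0.002]
wrist_force: [-0.9, -0.8, -4.4]
opening: 0.043
```

Call:
jog_arm --commands "0 0 1 0 0 0;0 0 2 0 0 0;0 0 2 0 0 0"

```text
time: 31.1
ee_pos: [511.3, -231.2, 186.9]
ee_rot: [2.467, 1.942, -0.0]
wrist_force: [0.2, -0.1, -4.2]
opening: 0.049
```

Call:
jog_arm --commands "0 0 1 0 0 0;0 0 2 0 0 0;0 0 2 0 0 0"

```text
time: 31.4
ee_pos: [511.0, -231.3, 184.8]
ee_rot: [2.467, 1.942, -0.001]
wrist_force: [0.4, -0.4, -4.3]
opening: 0.043
```

The wire snapped past the gate: the x force is gone and the full weight is back on the arm. I ease down onto the seat.

Call:
jog_arm --commands "0 0 1 0 0 0;0 0 1 0 0 0;0 0 1 0 0 0"

```text
time: 31.7
ee_pos: [511.2, -231.2, 183.9]
ee_rot: [2.467, 1.942, -0.0]
wrist_force: [-0.3, -0.1, -3.5]
opening: 0.043
```

Call:
jog_arm --commands "0 0 1 0 0 0;0 0 1 0 0 0;0 0 1 0 0 0"

```text
time: 32.0
ee_pos: [511.3, -231.2, 183.1]
ee_rot: [2.466, 1.942, -0.0]
wrist_force: [0.5, 0.3, -3.2]
opening: 0.046
```

Call:
jog_arm --commands "0 0 1 0 0 0;0 0 1 0 0 0;0 0 1 0 0 0"

```text
time: 32.3
ee_pos: [511.3, -231.2, 182.3]
ee_rot: [2.466, 1.942, -0.0]
wrist_force: [-0.2, -0.3, -2.1]
opening: 0.042
```

Call:
jog_arm --commands "0 0 1 0 0 0;0 0 1 0 0 0;0 0 1 0 0 0"

```text
time: 32.6
ee_pos: [511.6, -231.2, 181.5]
ee_rot: [2.466, 1.941, 0.001]
wrist_force: [-0.5, 0.7, 2.3]
opening: 0.042
```

Call:
jog_arm --commands "0 0 1 0 0 0;0 0 1 0 0 0;0 0 1 0 0 0"

```text
time: 32.9
ee_pos: [511.7, -231.2, 180.6]
ee_rot: [2.466, 1.941, 0.001]
wrist_force: [-0.8, -0.1, 5.2]
opening: 0.038
```

```bash
python3 ang.py w18;python3 - <<'E'
from h import *
A=cv2.imread('pics/w16.png');B=cv2.imread('pics/w18.png')
for n,(u,v,h) in dict(earp=(281,91,14),rimL=(215,150,14),rimR=(347,150,14)).items():
    t=A[v-h:v+h,u-h:u+h];s=B[v-h-20:v+h+20,u-h-20:u+h+20];r=cv2.minMaxLoc(cv2.matchTemplate(s,t,cv2.TM_CCOEFF_NORMED));print(n,round(r[1],2),np.array(r[3])-20)
E
```

```text
pf [-198.2 -384.   180.6] [-198.2 -384.   180.5] [-0.8 -0.1  5.2] [0.1 0.1 0.1] 0.038105884850815626 q [ 0.9  0.6 -0.8  1.7  0.5  1.1 -0.4] vel 0.0033795738650073087
earp 0.9 [ 4 -8]
rimL 0.97 [ 5 -7]
rimR 0.85 [10  7]
```

Slightly past balance, so I back off to about zero net force before letting go.

Call:
jog_arm --commands "0 0 -1.2 0 0 0;0 0 -1.2 0 0 0;0 0 -1.2 0 0 0"

```text
time: 33.25
ee_pos: [511.6, -231.2, 181.2]
ee_rot: [2.466, 1.942, 0.001]
wrist_force: [1.4, 0.2, 2.4]
opening: 0.044
```

```bash
python3 ang.py w19; python3 - <<'E'
from h import *
T=np.load('pics/Tw19.npy');w=cv2.imread('pics/w19.png');w1=cv2.imread('pics/w1.png');T1=np.load('pics/Tw1.npy')
# gate bar: from hinge (x15,z37) toward the prong; sample colour at stand points, before / now
for x,z in((15,37),(10,34),(5,31),(0,28),(-5,25),(-10,22),(-14,20)):
    p=S+x*u_+[0,0,213.5+z];o=[]
    for im,t in((w1,T1),(w,T)):
        a,b=np.round(proj('wrist',p,t)).astype(int);o+=[(a,b),im[b-2:b+3,a-1:a+2].mean((0,1)).round()]
    print(x,o)
E
```

```text
pf [-198.3 -384.   181.2] [-198.4 -384.   181.2] [1.4 0.2 2.4] [ 0.1 -0.2 -0. ] 0.043541580150470584 q [ 0.9  0.6 -0.8  1.7  0.5  1.1 -0.3] vel 0.002372860995396721
15 [(np.int64(331), np.int64(196)), array([95., 95., 91.]), (np.int64(319), np.int64(242)), array([109., 110., 105.])]
10 [(np.int64(325), np.int64(195)), array([58., 58., 55.]), (np.int64(305), np.int64(239)), array([63., 63., 60.])]
5 [(np.int64(319), np.int64(194)), array([81., 81., 77.]), (np.int64(292), np.int64(236)), array([92., 93., 89.])]
0 [(np.int64(313), np.int64(193)), array([81., 82., 78.]), (np.int64(279), np.int64(233)), array([87., 88., 83.])]
-5 [(np.int64(308), np.int64(192)), array([85., 86., 82.]), (np.int64(267), np.int64(230)), array([78., 79., 75.])]
-10 [(np.int64(302), np.int64(192)), array([77., 77., 74.]), (np.int64(255), np.int64(228)), array([76., 77., 73.])]
-14 [(np.int64(298), np.int64(191)), array([84., 85., 84.]), (np.int64(246), np.int64(226)), array([85., 86., 85.])]
```

The gate's dark bar shows along its whole shut line, the same colours as before, so it is shut above the wire. The hook bears the pail, so I release.

Call:
jog_arm --commands "0 0 -0.4 0 0 0;0 0 -0.4 0 0 0;0 0 -0.4 0 0 0" --newtons 30

```text
time: 33.6
ee_pos: [511.3, -231.3, 181.5]
ee_rot: [2.467, 1.942, 0.0]
wrist_force: [0.3, 0.1, 1.1]
opening: 0.05
```

Call:
jog_arm --commands "0 0 0 0 0 0;0 0 0 0 0 0;0 0 0 0 0 0;0 0 0 0 0 0;0 0 0 0 0 0" --gripper 0.35

```text
time: 34.1
ee_pos: [510.9, -231.2, 181.4]
ee_rot: [2.467, 1.942, -0.001]
wrist_force: [-0.6, 0.3, 0.1]
opening: 0.347
```

Call:
jog_arm --commands "0 0 -5 0 0 0;0 0 -12 0 0 0;0 0 -22 0 0 0;0 0 -35 0 0 0;0 0 -55 0 0 0;0 0 -80 0 0 0;0 0 -110 0 0 0;0 0 -140 0 0 0;0 0 -140 0 0 0;0 0 -140 0 0 0;0 0 -140 0 0 0"

```text
time: 35.2
ee_pos: [510.2, -231.1, 320.8]
ee_rot: [2.468, 1.943, -0.003]
wrist_force: [0.1, 0.1, -0.9]
opening: 0.346
```

```bash
python3 ang.py w20; python3 - <<'E'
from h import *
T=np.load('pics/Tw20.npy');w=cv2.imread('pics/w20.png');w1=cv2.imread('pics/w1.png');T1=np.load('pics/Tw1.npy')
for x,z in((10,34),(5,31),(0,28),(-5,25),(-10,22)):
    p=S+x*u_+[0,0,213.5+z];a,b=np.round(proj('wrist',p,T)).astype(int);print(x,(a,b),w[b-1:b+2,a-1:a+2].mean((0,1)).round())
# pail rest: crown wire, ears, rim expected
g=cv2.cvtColor(w,cv2.COLOR_BGR2GRAY)
for y in(25,35):
    a,b=np.round(proj('wrist',S+y*v_+[0,0,207.5],T)).astype(int);print('crown y',y,(a,b),g[b,a-14:a+15:2])
f0=cv2.imread('pics/scene0.png');f=grab_frame('scene')[:,:,::-1];t0=cv2.imread('pics/top0.png');t=grab_frame('top')[:,:,::-1]
cv2.imwrite('pics/s20.png',f)
for n,A,B,(u,v),h in(('rack',f0,f,(306,293),20),('beaker',f0,f,(280,221),14),('jar',f0,f,(140,253),16),('solvent',f0,f,(430,208),18),('tipbox',f0,f,(138,296),20),('y1',f0,f,(338,190),18),('y2',f0,f,(397,195),18),('y3',f0,f,(436,248),20),('stand',f0,f,(226,275),16)):
    s=B[v-h-8:v+h+8,u-h-8:u+h+8];r=cv2.minMaxLoc(cv2.matchTemplate(s,A[v-h:v+h,u-h:u+h],cv2.TM_CCOEFF_NORMED));print(n,round(r[1],2),np.array(r[3])-8)
print(get_state()['time'])
E
```

```text
pf [-199.4 -383.2  320.8] [-199.4 -383.1  320.5] [ 0.1  0.1 -0.9] [-0.1 -0.  -0. ] 0.34568309403047104 q [ 0.9  0.5 -0.9  1.5  0.4  1.4 -0.2] vel 0.011905552644358186
10 (np.int64(295), np.int64(171)) [66. 66. 63.]
5 (np.int64(288), np.int64(170)) [86. 87. 82.]
0 (np.int64(282), np.int64(170)) [87. 88. 83.]
-5 (np.int64(276), np.int64(169)) [85. 85. 81.]
-10 (np.int64(270), np.int64(168)) [81. 81. 78.]
crown y 25 (np.int64(282), np.int64(136)) [140 162 192 200 127  54 140 201 183 167 176 164 160 197 220]
crown y 35 (np.int64(282), np.int64(125)) [223 224 213 150 123  74 142 203 184 188 213 197  81  36  57]
rack 1.0 [0 0]
beaker 1.0 [0 0]
jar 1.0 [0 0]
solvent 1.0 [0 0]
tipbox 1.0 [0 0]
y1 1.0 [0 0]
y2 1.0 [0 0]
y3 1.0 [0 0]
stand 0.83 [0 0]
35.35
```

Everything else is unmoved, the gate is shut and the crown wire is where the seated wire should be. I let any sway settle, check again, then hand in.

Call:
jog_arm --commands "0 0 0 0 0 0;0 0 0 0 0 0;0 0 0 0 0 0;0 0 0 0 0 0;0 0 0 0 0 0;0 0 0 0 0 0;0 0 0 0 0 0;0 0 0 0 0 0;0 0 0 0 0 0;0 0 0 0 0 0;0 0 0 0 0 0;0 0 0 0 0 0;0 0 0 0 0 0;0 0 0 0 0 0;0 0 0 0 0 0"

```text
time: 36.85
ee_pos: [511.0, -231.0, 321.5]
ee_rot: [2.467, 1.942, -0.0]
wrist_force: [0.3, -0.2, 0.3]
opening: 0.348
```

```bash
python3 ang.py w21; python3 - <<'E'
from h import *
A=cv2.imread('pics/w20.png');B=cv2.imread('pics/w21.png');T=np.load('pics/Tw21.npy')
for n,p,h in(('ear+',S+60*v_+[0,0,118],10),('rim-x',S-59*u_+[0,0,115],12),('rim+x',S+57*u_+[0,0,115],12)):
    u,v=np.round(proj('wrist',p,T)).astype(int);t=A[v-h:v+h,u-h:u+h];s=B[v-h-8:v+h+8,u-h-8:u+h+8];r=cv2.minMaxLoc(cv2.matchTemplate(s,t,cv2.TM_CCOEFF_NORMED));print(n,(u,v),round(r[1],2),np.array(r[3])-8)
f0=cv2.imread('pics/scene0.png');f=cv2.imread('pics/s20.png')
u,v=proj('scene',S+[0,0,75]).astype(int);print('scene pail body px',(u,v),f0[v-3:v+4,u-20:u+21:5].mean((0,2)).round(),f[v-3:v+4,u-20:u+21:5].mean((0,2)).round())
close_job()
print('closed')
E
```

```text
pf [-198.7 -383.5  321.5] [-198.7 -383.5  321.6] [ 0.3 -0.2  0.3] [-0. -0. -0.] 0.34768719435130757 q [ 0.9  0.5 -0.9  1.5  0.4  1.4 -0.2] vel 0.002012164883569753
ear+ (np.int64(281), np.int64(101)) 0.97 [-2  0]
rim-x (np.int64(232), np.int64(151)) 0.98 [-3  1]
rim+x (np.int64(328), np.int64(151)) 0.97 [-2  0]
scene pail body px (np.int64(223), np.int64(242)) [183. 184. 168. 155. 192. 185. 185. 185. 184.] [106.  91.  83.  62. 138. 122.  93.  80. 130.]
the job is handed in; nothing more can be done
closed
```

I stood the bail up, carried the pail by bail_right, and hung it on the stand's hook. The bail was pressed past the gate, the weight set onto the seat, and only then did I let go. The job was handed in at about 37 s, with the gripper open and clear above.

**Last checks that agreed**
- **Gate:** passing it took about 12 N in all. At about 6 mm above the seat the sideways force vanished and the full 4.3 N weight came back. The gate's shut line looked the same before and after release.
- **Seating:** net force at release was about 1 N, then 0 N once the gripper was open. The pail still hung there 1.5 s later, shifted by 2–3 pixels at most in the wrist picture.
- **Bystanders:** the rack, beaker, jar, solvent, tip box and the three yellow pails were unmoved (0 pixels). The stand base matched at only 0.83, with no shift, probably because the pail and its shadow now lie across it.

**What went wrong or disagreed**
- **Missed contacts:** the first two pushes and the first pinch missed the bail. The fingertips appeared to end near the reported TCP rather than 19 mm beyond it, so I went deeper.
- **Pail shifted on the bench:** during the raising swing the jaws slipped open near a wrist singularity. The pail slid about 3–4 mm on the bench but stayed upright. I finished the raise by pushing with the outer finger.
- **Opening reading:** while carrying, the gripper read about 4 mm instead of the 6 mm wire. It held steady, and I did not explain it.
- **No final picture:** the 12 views were used up, so the final checks are numerical only.

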